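# Lay out a dollhouse order on its packing cards

## Task

Lay the finished dollhouse order out for packing: set the pink vanity, the pewter tray, the amber lampshade and the blue stool each upright on the white card whose outline matches it in shape and colour, centred inside the outline and turned square with it (either way round will do). Leave the paint jar and the sanding block where they are.

Things in the scene. Friction and masses are not known exactly. Their poses are not given: they have to be found in the camera images.
- vanity: Pink wooden miniature vanity, 84 mm wide (y), 36 mm deep (x), 90 g. Two pedestals (z 0-40 mm), knee hole between; solid full-width drawer box above (z 40-62 mm); mirror board 56 mm wide, 6 mm thick, flush with the back (+x) face, up to z 90 mm. Grip from above across the depth, mid width, 50 mm up. Origin: centre of underside; z up. Upright, yaw up to 0.65 rad either way.
- tray: Dark grey pewter miniature tray, oval (straight sides, round ends), 66 mm long (y), 36 mm wide (x), 60 g. Floor 4 mm thick; rim 10 mm high along the straight sides (34 mm long, at mid length). Grip across the width at mid length, fingertips about 4 mm above its underside. Origin: centre of underside; z up. Flat on the desk, yaw up to 0.65 rad either way.
- shade: Amber glass miniature lampshade, round, 35 g: straight band 40 mm in diameter, z 0-18 mm, then a dome narrowing to 18 mm diameter at z 32 mm and a brass cap to z 38 mm. Grip across the band, fingertips about 4 mm above its underside. Origin: centre of underside; z up (its axis). Stands mouth down on the desk.
- stool: Miniature dressing stool, 36 mm square, 42 mm high, 30 g: blue cushion seat 36 x 36 mm, z 26-42 mm, on four dark legs set inside the seat's edges. Grip across the seat between facing sides, 33 mm up. Origin: centre of underside; x and y square to the seat's sides, z up. Upright, yaw up to 0.65 rad either way.
- card_vanity: White packing card 4 mm thick, fixed to the desk, with a pink rectangular outline. Card 68 mm (x) by 116 mm (y); inside the outline 46 by 94 mm, for the vanity. Origin: centre of the card's underside, under the outline's centre; top at +4 mm; z up, y along the outline's length. Level; yaw up to 0.65 rad either way from the world axes.
- card_tray: White packing card 4 mm thick, fixed to the desk, with a dark grey oval outline. Card 68 mm (x) by 98 mm (y); inside the outline 46 by 76 mm, for the tray. Origin: centre of the card's underside, under the outline's centre; top at +4 mm; z up, y along the outline's length. Level; yaw up to 0.65 rad either way from the world axes.
- card_shade: White packing card 4 mm thick, fixed to the desk, with an amber (orange) round outline. Card 70 mm square; inside the outline 50 mm in diameter, for the lampshade. Origin: centre of the card's underside, under the outline's centre; top at +4 mm; z up, x and y along the card's sides. Level; yaw up to 0.65 rad either way from the world axes.
- card_stool: White packing card 4 mm thick, fixed to the desk, with a blue square outline. Card 70 mm square; inside the outline 46 mm square, for the stool. Origin: centre of the card's underside, under the outline's centre; top at +4 mm; z up, x and y along the card's sides. Level; yaw up to 0.65 rad either way from the world axes.
- jar: Small closed jar of green paint, white lid, 36 mm in diameter, 50 mm high, loose, among the miniatures; leave it there. Origin: centre of underside; z up. The cabinet, 150 mm high, begins 0.84 m ahead. Besides the listed things nothing over 2 mm high stands within 0.75 m ahead and 0.45 m aside.
- sanding_block: Sanding block, cork on a terracotta-red sole, 34 mm (x) by 60 mm (y), 18 mm high, 50 g, loose, flat among the miniatures; leave it there. Origin: centre of underside; z up.

How it is judged:
By the outcome, as a careful person would: the job done as asked, in the order asked, and still so for the second after the job is handed in, with the robot touching nothing.
It also fails if it takes over 112 s, if anything falls off the work surface, if the arm or the gripper's body presses on something with over 40 N, if the wrist force passes 120 N, or if a joint passes its speed limit or range.

## Robot

A 6-joint arm with a two-finger parallel gripper is mounted at the origin on the work surface. World frame = base frame: x ahead of the robot, y to its left, z up, the work surface at z = 0. Lengths are in m, angles in rad, forces in N, time in s.
With the tool pointing down it reaches from about 0.325 to 0.775 m from the base axis. Payload 5.5 kg.
Tool frame: the origin (TCP) lies at the very end of the fingers, on their centre line; the grasp point (between the pads) lies behind it (r.grip_depth is the z of the grasp point in the tool frame, in m); z points along the fingers, y is the direction in which the jaws open and shut (so a half turn about z gives the same grasp; the last joint's range is limited). The gripper opens to 85 mm and grips with 20 to 120 N. Pads are 22 mm wide; open, the fingers measure 114 mm over their backs; the gripper's body (76 mm by 85 mm) begins 54 mm behind the grasp point. The pads swing forward as they close: fully open they stand 13 mm farther back than shut.
Start: joints at [1.152, 0.091, 1.231, -0, 1.82, -0.057], TCP at [0.212, 0.561, 0.211] pointing down, gripper open.
Joint ranges: [-2.87, 2.87], [-0.86, 2.18], [0.17, 2.46], [-1.51, 4.65], [0.06, 2.69], [-2.65, 2.65]. Speed limits (rad/s): [2.57, 2.57, 3.01, 3.14, 3.14, 3.14].

## Interface

Orientations are given as a unit quaternion [w, x, y, z].
In Python, from plant import telemetry, snapshot, workorder, r gives the robot as it stands.
- The arm moves only by the tool carry_out, never from a script. Its argument "commands" is a list of rows, each a list of 7 numbers: the opening, from 0 (shut) to 1 (fully open), then the shift along the world's x, y, z in cm, then the turn, a rotation vector about the world's x, y, z in degrees. In form: [[jaw, dx, dy, dz, ax, ay, az], ...]. A call has 1 to 8 rows; each row is the pose to reach, as a shift and turn from the pose commanded when the call began; what a row does not reach only later rows make up. A row lasts 1/8 s, in which the tool goes at most 62.5 mm and 10.7 degrees, less where a joint would pass 70% of its speed; a pose out of reach is approached as far as the arm can. A call with a gripper value outside its range is refused whole. The fingers move at their own pace and stop on an object; the grip force is fixed at half the most. Time passes only in rows, so rows that repeat a pose let the fingers close. It gives the time, the measured TCP pose, the force and the opening at its end, in the units of the state.
- telemetry.state(): the state, without advancing time (a new reading comes with each control period).
- snapshot(name): name is "side" or "top"; returns a dict with "color" (384x512x3 uint8, red, green, blue), "K" (3x3 intrinsics, pixels), "rvec" (rotation vector, rad) and "tvec" (3), from world to camera coordinates, as OpenCV has them. Camera axes: x right, y down, z forward; pixel columns grow to the right and rows downward; lengths in m; the calibration is good to about 2 mm. A picture is of the moment at which its call begins. There is no depth.
- workorder.sign_off(): hands the job in, once; it reports no verdict.
The state is a dict: "t": time; "qpos": joint angles; "dq": joint speeds; "joint_efforts": joint torques, N m; "ee_pos": TCP position; "orientation": TCP orientation; "force": force on the tool from outside, world axes, zero at the start; "moment": the same for the moment, N m; "gripper_width": opening from 0.0 (shut) to 1.0 (fully open).
Only numpy, scipy, OpenCV 4.12 (cv2) and the standard library are available. Lean on these libraries where they do the work, as an engineer would, in place of code of your own. Each camera call takes 0.05 s, during which the arm holds its last target.

## Working session

There is one attempt and no reset: what is moved stays moved. The work goes in short steps, Python scripts to look and compute and a tool call to move; the robot and the scene stay as the last step left them, time stands still between calls to the robot, and variables do not carry over. Pictures are saved under pics/ and viewed, and the job is handed in when it is done.

Besides the shell and the picture viewer there is one more tool, called after "Request:" by a JSON object that holds its "method" and its "body". carry_out: Moves the arm, as the interface text tells. Its arguments: {"type":"object","properties":{"commands":{"type":"array"}},"required":["commands"]}

```bash
ls; mkdir -p pics; python3 - <<'E'
from plant import telemetry, snapshot, workorder, r
import cv2,numpy as np
print(telemetry.state()); print(r.grip_depth)
for n in("top","side"):
    s=snapshot(n); cv2.imwrite(f"pics/{n}0.png",cv2.resize(s["color"][:,:,::-1],(800,600),interpolation=cv2.INTER_CUBIC))
    np.savez(f"{n}0.npz",**s); R=cv2.Rodrigues(s["rvec"])[0]; print(n,s["K"],R,-R.T@np.ravel(s["tvec"]))
E
```

```text
pics
{'t': 0.0, 'qpos': array([ 1.15231419e+00,  9.19101507e-02,  1.23194225e+00,  3.81778633e-05,
        1.81980475e+00, -5.66756676e-02]), 'dq': array([-1.00418543e-04, -3.76239003e-04,  1.82091323e-05,  6.48903561e-04,
        1.70312236e-04, -2.37870743e-03]), 'joint_efforts': array([-1.10144340e-04, -4.58739853e+01, -4.18025780e+01, -1.51002523e-04,
        1.18308660e-02, -4.02608123e-05]), 'ee_pos': array([0.21221636, 0.56085493, 0.20988838]), 'orientation': array([-2.60925874e-04,  1.79913437e-01,  9.83681904e-01, -9.98901125e-04]), 'force': array([ 0.60475917, -0.05302264,  0.16321368]), 'moment': array([-0.009637  , -0.00892714, -0.02007282]), 'gripper_width': 1.0005516222871136}
-0.0187
top [[405.29235797   0.         261.57767133]
 [  0.         405.29235797 197.09734986]
 [  0.           0.           1.        ]] [[ 1.59846867e-02 -9.99868312e-01  2.80134181e-03]
 [-9.80483309e-01 -1.62237270e-02 -1.95931805e-01]
 [ 1.95951452e-01  3.85239640e-04 -9.80613522e-01]] [ 0.29950317 -0.0031262   1.05547972]
side [[475.50806571   0.         251.54809909]
 [  0.         475.50806571 199.49225296]
 [  0.           0.           1.        ]] [[-0.9965255  -0.08095702  0.01956729]
 [-0.0651699   0.61162693 -0.78845759]
 [ 0.0518633  -0.7869933  -0.6147778 ]] [0.45042519 0.93151802 0.7673229 ]
```

View pics/top0.png

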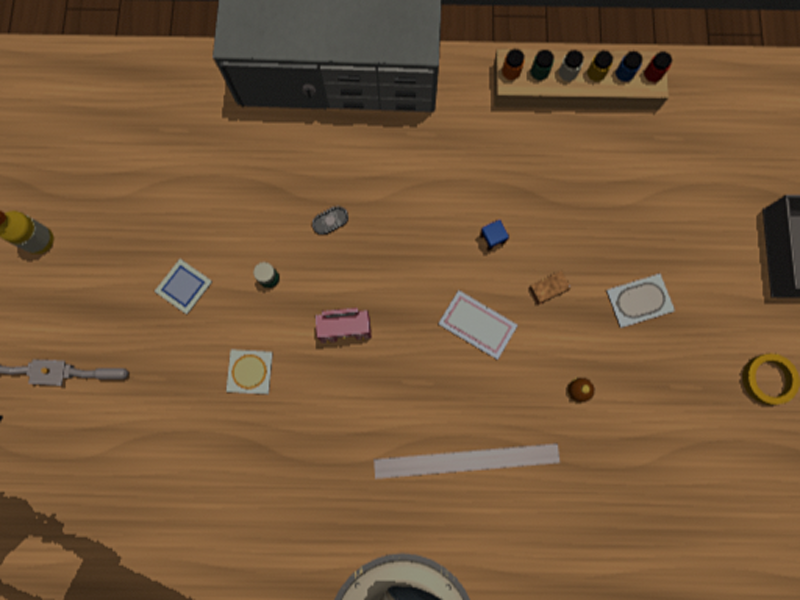

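View pics/side0.png

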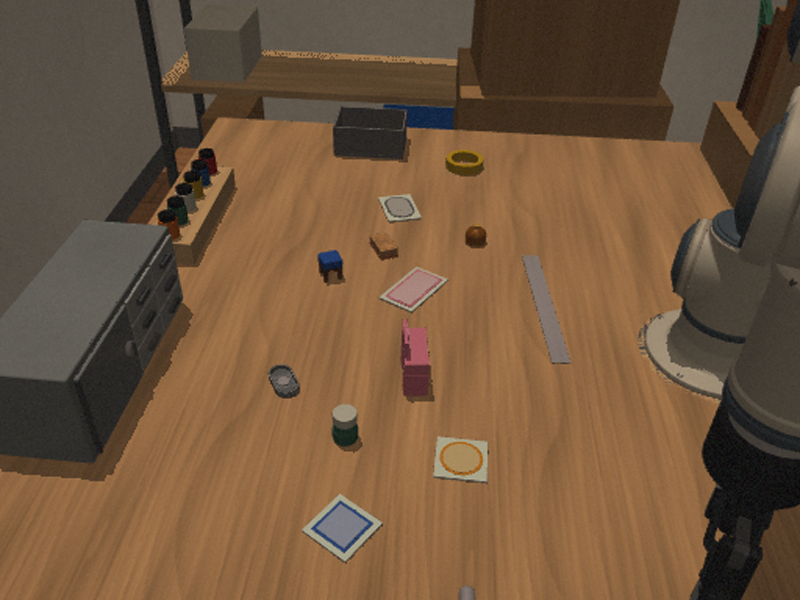

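The top view (800 px wide) shows:
- **Cards:** pink (478,323), tray (640,300), shade (249,371), stool (183,286).
- **Objects to move:** vanity (342,325), tray (330,220), shade (581,390), stool (494,235).
- **Leave in place:** jar (265,276), sanding block (549,288).

The side view agrees.

```bash
python3 - <<'E'
import cv2,numpy as np
def crop(n,x0,y0,x1,y1,f=1.5625):
    c=np.load(n+"0.npz")["color"]; c=c[int(y0/f):int(y1/f),int(x0/f):int(x1/f),::-1]
    return cv2.resize(c,(400,300),interpolation=cv2.INTER_NEAREST)
a=np.vstack([np.hstack([crop("top",290,290,390,365),crop("top",280,180,380,255)]),np.hstack([crop("top",530,350,630,425),crop("top",445,200,545,275)])])
cv2.imwrite("pics/c1.png",a)
a=np.vstack([np.hstack([crop("side",350,310,480,407),crop("side",220,330,350,427)]),np.hstack([crop("side",420,190,550,287),crop("side",270,220,400,317)])])
cv2.imwrite("pics/c2.png",a)
h=cv2.cvtColor(np.load("top0.npz")["color"],cv2.COLOR_RGB2HSV)
for nm,x,y in [("card",455,323-22),("pinkin",478,323),("desk",420,400),("van",342,330),("tray",318,222),("trayfl",330,220),("shade",578,395),("stool",494,233),("pinkline",500,340)]:
    print(nm,h[int(y/1.5625),int(x/1.5625)])
E
```

```text
card [100  15 157]
pinkin [ 55  10 151]
desk [ 15 142 126]
van [175  81 144]
tray [18 16 78]
trayfl [  9  28 129]
shade [ 13 228  65]
stool [110 153 118]
pinkline [ 30   7 146]
```

View pics/c1.png

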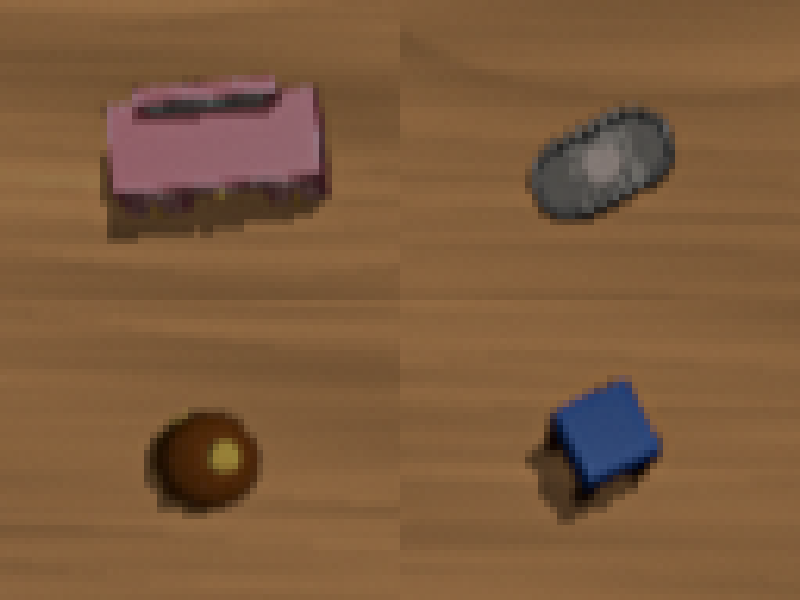

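View pics/c2.png

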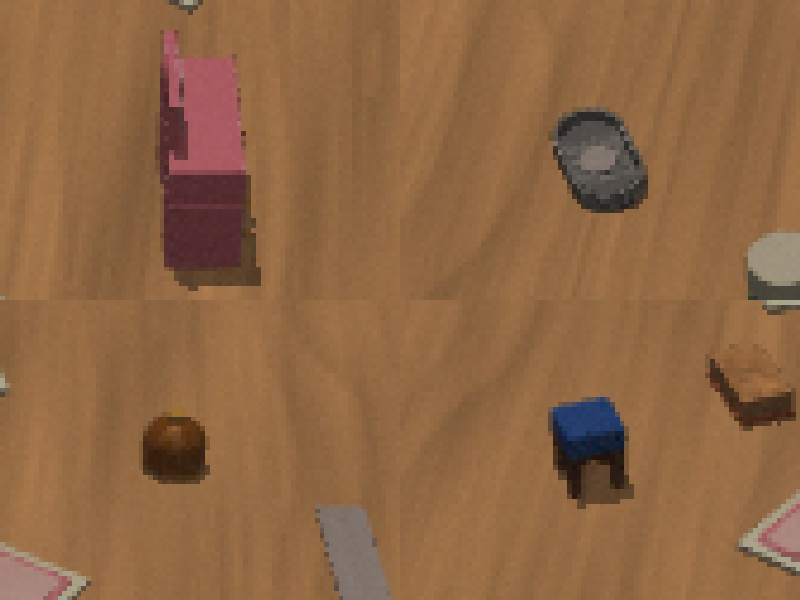

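```bash
cat > h.py <<'E'
import cv2,numpy as np
def load(n): return dict(np.load(n+".npz"))
def cast(s,uv,z):
    R=cv2.Rodrigues(s["rvec"])[0]; t=np.ravel(s["tvec"]); c=-R.T@t
    uv=np.atleast_2d(uv).astype(float); d=np.c_[uv,np.ones(len(uv))]@np.linalg.inv(s["K"]).T@R
    return (c+d*((z-c[2])/d[:,2])[:,None])[:,:2]
def proj(s,P): return cv2.projectPoints(np.atleast_2d(np.array(P,float)),s["rvec"],s["tvec"],s["K"],None)[0][:,0]
U=6
def crophsv(s,c,h):
    """upsampled hsv crop round pixel c (native), half size h"""
    x0,y0=int(c[0])-h,int(c[1])-h
    x0=max(x0,0);y0=max(y0,0)
    a=s["color"][y0:y0+2*h,x0:x0+2*h]; a=cv2.resize(a,None,fx=U,fy=U,interpolation=cv2.INTER_LINEAR)
    return cv2.cvtColor(a,cv2.COLOR_RGB2HSV).astype(int),(x0,y0)
def contour(m,o,hull=False):
    m=cv2.morphologyEx(m.astype(np.uint8)*255,cv2.MORPH_OPEN,np.ones((5,5),np.uint8))
    cs,_=cv2.findContours(m,cv2.RETR_EXTERNAL,cv2.CHAIN_APPROX_NONE)
    k=max(cs,key=cv2.contourArea)[:,0].astype(float)
    return (k+.5)/U-.5+np.array(o)
def rect(P):
    """P metric xy -> centre, (size along a, size along b), yaw of a-axis (from x) in +-45deg"""
    (c,sz,a)=cv2.minAreaRect((P*1000).astype(np.float32)); sz=list(sz)
    while a>45: a-=90; sz=sz[::-1]
    while a<-45: a+=90; sz=sz[::-1]
    return np.array(c),np.array(sz),a
E
cat > m.py <<'E'
from h import *
for n in("top0","side0"):
    s=load(n); print(n)
    T=load("top0")
    def px(x,y,z): # approx location from the top picture (800 px)
        p=cast(T,[x/1.5625,y/1.5625],z)[0]; return proj(s,[[p[0],p[1],z]])[0]
    for nm,x,y in [("vanity",478,323),("tray",640,300),("shade",249,371),("stool",183,286)]:
        H,o=crophsv(s,px(x,y,.004),45)
        white=(H[...,1]<75)&(H[...,2]>100)
        # card incl. coloured outline: fill by contour
        k=contour(white,o); c,sz,a=rect(cast(s,k,.004)); print("card",nm,c.round(1),sz.round(1),round(a,1))
    # stool seat top
    H,o=crophsv(s,px(494,233,.042),20); m=(abs(H[...,0]-110)<15)&(H[...,1]>100)
    for th in (60,85,100,110):
        k=contour(m&(H[...,2]>th),o); c,sz,a=rect(cast(s,k,.042)); print("stool",th,c.round(1),sz.round(1),round(a,1))
    H,o=crophsv(s,px(330,220,.01),24); m=(H[...,1]<75)
    k=contour(m,o); c,sz,a=rect(cast(s,k,.010)); print("tray",c.round(1),sz.round(1),round(a,1))
    H,o=crophsv(s,px(586,390,.038),15); m=(abs(H[...,0]-24)<6)&(H[...,1]>120)&(H[...,2]>85)
    k=contour(m,o); c=cast(s,k,.038).mean(0)*1000; print("shade cap",c.round(1),rect(cast(s,k,.038))[1])
    H,o=crophsv(s,px(581,390,.01),15); m=(H[...,1]>175)
    k=contour(m,o); print("shade body",*rect(cast(s,k,.009)))
    H,o=crophsv(s,px(342,325,.062),38); m=((H[...,0]>160)|(H[...,0]<3))&(H[...,1]>50)
    for th in (60,100,115,130):
        k=contour(m&(H[...,2]>th),o); c,sz,a=rect(cast(s,k,.062)); print("vanity",th,c.round(1),sz.round(1),round(a,1))
    H,o=crophsv(s,px(549,288,.018),24); m=((H[...,1]>110)&(H[...,1]<255))
E
python3 m.py
```

```text
top0
card vanity [ 484.3 -118.6] [ 70.7 118.2] -30.5
card tray [ 530.5 -395.4] [70.6 99.9] 18.2
card shade [398.5 261. ] [71.9 71.2] -2.3
card stool [542.1 383. ] [71.6 72.1] -33.7
stool 60 [ 633.3 -144.4] [34.7 34.4] 26.3
stool 85 [ 634.3 -144.6] [33.2 32.9] 26.0
stool 100 [ 634.8 -144.6] [32.3 31.9] 26.4
stool 110 [ 634.8 -144.9] [31.3 30.7] 25.1
tray [662.6 136.7] [37.8 65.1] 31.0
shade cap [ 376.5 -286.5] [13.4757309  12.49126911]
shade body [ 376.79553223 -286.93295288] [37.74731445 42.78885651] 15.530526161193848
vanity 60 [470.9 102.7] [48.4 85.6] 5.8
vanity 100 [473.4 103.5] [42.9 84.5] 6.2
vanity 115 [473.8 103.9] [42.1 83.6] 6.3
vanity 130 [471.2 103.9] [35.4 82.8] 6.6
side0
card vanity [ 485.  -119.9] [44.8 92.5] -30.6
card tray [ 531.  -393.4] [ 69.1 101.1] 17.9
card shade [399.2 262.1] [69.7 71.6] -1.9
card stool [542.8 384. ] [70.8 70.8] -33.5
stool 60 [ 635.1 -140.6] [35.8 37.1] 27.2
stool 85 [ 635.3 -142.7] [34.1 33.1] 26.7
stool 100 [ 635.5 -143.8] [32.3 30.9] 26.6Traceback (most recent call last):
  File "m.py", line 15, in <module>
    k=contour(m&(H[...,2]>th),o); c,sz,a=rect(cast(s,k,.042)); print("stool",th,c.round(1),sz.round(1),round(a,1))
  File "h.py", line 18, in contour
    k=max(cs,key=cv2.contourArea)[:,0].astype(float)
      ~~~^^^^^^^^^^^^^^^^^^^^^^^^
ValueError: max() iterable argument is empty
```

```bash
sed -i 's/(60,85,100,110)/(60,85)/' m.py; python3 m.py | sed -n '/side0/,$p'; cat > m2.py <<'E'
from h import *
s=load("top0"); H,o=crophsv(s,[219,208],38); m=((H[...,0]>160)|(H[...,0]<3))&(H[...,1]>50)&(H[...,2]>115)
P=cast(s,contour(m,o),.062)*1000
for a in (6.3,):
    a=np.radians(a); R=np.array([[np.cos(a),np.sin(a)],[-np.sin(a),np.cos(a)]]); Q=P@R.T
    c0=Q.mean(0)
    f=Q[(Q[:,0]<c0[0])]; 
    ymin,ymax=Q[:,1].min(),Q[:,1].max(); print("y",ymin,ymax)
    for yb in np.arange(ymin+2,ymax,6):
        q=Q[abs(Q[:,1]-yb)<1.5]; print(round(yb-ymin),q[:,0].min().round(1),q[:,0].max().round(1))
    for xb in np.arange(Q[:,0].min()+4,Q[:,0].max(),5):
        q=Q[abs(Q[:,0]-xb)<1.5]; print("x",xb.round(1),q[:,1].min().round(1),q[:,1].max().round(1))
E
python3 m2.py; python3 -c "
from plant import r
print([a for a in dir(r) if a[0]!='_'])"
```

```text
side0
card vanity [ 485.  -119.9] [44.8 92.5] -30.6
card tray [ 531.  -393.4] [ 69.1 101.1] 17.9
card shade [399.2 262.1] [69.7 71.6] -1.9
card stool [542.8 384. ] [70.8 70.8] -33.5
stool 60 [ 635.1 -140.6] [35.8 37.1] 27.2
stool 85 [ 635.3 -142.7] [34.1 33.1] 26.7
tray [662.3 142.9] [36.4 72.3] 28.8
y 9.478457230336954 93.1137718187958
2 463.1 497.5
8 462.9 497.2
14 461.3 496.7
20 462.1 503.4
26 462.7 503.3
32 463.0 503.2
38 461.9 502.9
44 461.5 503.1
50 462.4 503.3
56 462.8 503.2
62 462.1 503.0
68 461.6 502.8
74 462.2 500.6
80 462.7 497.2
x 465.3 10.5 92.2
x 470.3 10.3 92.2
x 475.3 9.7 92.8
x 480.3 9.5 93.0
x 485.3 9.8 93.0
x 490.3 10.7 92.8
x 495.3 10.6 92.4
x 500.3 25.3 82.5
['PlanningError', 'grip_depth']Traceback (most recent call last):
  File "m.py", line 19, in <module>
    k=contour(m,o); c=cast(s,k,.038).mean(0)*1000; print("shade cap",c.round(1),rect(cast(s,k,.038))[1])
  File "h.py", line 18, in contour
    k=max(cs,key=cv2.contourArea)[:,0].astype(float)
      ~~~^^^^^^^^^^^^^^^^^^^^^^^^
ValueError: max() iterable argument is empty
```

The cards agree between the two views to about 1 mm, and the sizes match. Vanity at (471,104) mm, yaw 6.3°. First I move above it.

Request:
{"method": "carry_out", "body": {"commands": [[0.65, 25.9, -45.7, -5, 0, 0, -63], [0.65, 25.9, -45.7, -5, 0, 0, -63], [0.65, 25.9, -45.7, -5, 0, 0, -63], [0.65, 25.9, -45.7, -5, 0, 0, -63], [0.65, 25.9, -45.7, -5, 0, 0, -63], [0.65, 25.9, -45.7, -5, 0, 0, -63], [0.65, 25.9, -45.7, -5, 0, 0, -63], [0.65, 25.9, -45.7, -5, 0, 0, -63]]}}

```text
t: 1.1
ee_pos: [0.4583, 0.1262, 0.1632]
orientation: [-0.0, 0.667, 0.745, 0.0]
force: [0.5, -0.1, -0.8]
gripper_width: 0.645
```

Request:
{"method": "carry_out", "body": {"commands": [[0.65, 0, 0, 0, 0, 0, 0], [0.65, 0, 0, 0, 0, 0, 0]]}}

```text
t: 1.35
ee_pos: [0.4575, 0.1283, 0.1634]
orientation: [-0.001, 0.668, 0.744, -0.0]
force: [-0.1, 0.3, -0.2]
gripper_width: 0.651
```

Request:
{"method": "carry_out", "body": {"commands": [[0.65, 1.37, -2.47, -2, 0, 0, 0.2], [0.65, 1.37, -2.47, -6, 0, 0, 0.2], [0.65, 1.37, -2.47, -6, 0, 0, 0.2], [0.65, 1.37, -2.47, -6, 0, 0, 0.2]]}}

```text
t: 1.85
ee_pos: [0.4716, 0.1048, 0.1052]
orientation: [0.0, 0.665, 0.747, 0.001]
force: [-0.1, 0.8, 0.0]
gripper_width: 0.651
```

```bash
cat >> h.py <<'E'
def snap(n,tag,box=None,f=1.5625):
    from plant import snapshot
    s=snapshot(n); np.savez(f"{n}{tag}.npz",**s); c=s["color"][:,:,::-1]
    if box is not None:
        x0,y0,x1,y1=[int(v) for v in box]; c=cv2.resize(c[y0:y1,x0:x1],(600,600*(y1-y0)//(x1-x0)),interpolation=cv2.INTER_CUBIC)
    else: c=cv2.resize(c,(800,600),interpolation=cv2.INTER_CUBIC)
    cv2.imwrite(f"pics/{n}{tag}.png",c); return s
E
python3 -c "
from h import *
snap('side','1',(220,160,340,270))"
```

```text
(no output)
```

View pics/side1.png

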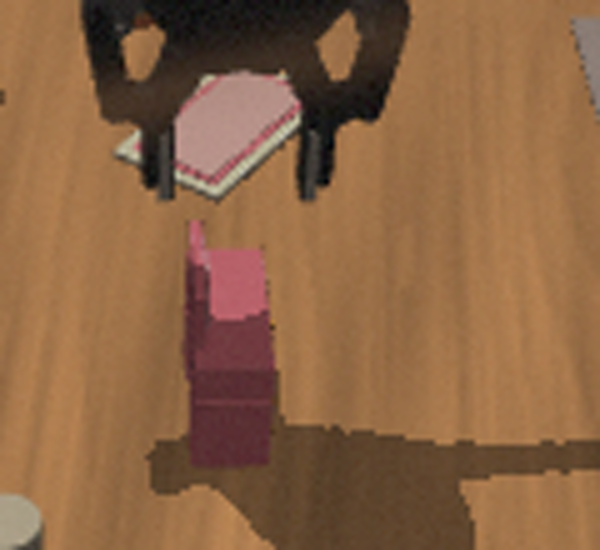

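```bash
python3 -c "
from h import *
s=load('side1')
print(proj(s,[[.4716,.1048,.1052],[.4716,.1048,.1102],[.5,.108,.1052],[.444,.1018,.1052]]))"
```

```text
[[266.31099816 206.24366204]
 [266.3980505  204.48764321]
 [253.48615141 206.29815909]
 [278.74856645 206.22150017]]
```

Request:
{"method": "carry_out", "body": {"commands": [[0.65, 0, -0.1, -4, 0, 0, 0], [0.65, 0, -0.1, -7.4, 0, 0, 0], [0.65, 0, -0.1, -7.4, 0, 0, 0]]}}

```text
t: 2.28
ee_pos: [0.4703, 0.1027, 0.0287]
orientation: [-0.001, 0.666, 0.746, -0.001]
force: [-0.1, -0.5, -0.9]
gripper_width: 0.652
```

Request:
{"method": "carry_out", "body": {"commands": [[0.3, 0, 0, 0, 0, 0, 0], [0.3, 0, 0, 0, 0, 0, 0], [0.3, 0, 0, 0, 0, 0, 0], [0.3, 0, 0, 0, 0, 0, 0], [0.3, 0, 0, 0, 0, 0, 0]]}}

```text
t: 2.9
ee_pos: [0.4733, 0.1028, 0.0328]
orientation: [0.002, 0.666, 0.746, 0.002]
force: [-0.1, -0.2, 7.6]
gripper_width: 0.406
```

Request:
{"method": "carry_out", "body": {"commands": [[0.3, 0, 0, 2, 0, 0, 0], [0.3, 0, 0, 6, 0, 0, 0], [0.3, 0, 0, 6, 0, 0, 0], [0.3, 0, 0, 6, 0, 0, 0]]}}

```text
t: 3.4
ee_pos: [0.4715, 0.1024, 0.0896]
orientation: [0.0, 0.666, 0.746, 0.0]
force: [-0.5, 0.0, -2.3]
gripper_width: 0.403
```

```bash
python3 -c "
from h import *
snap('side','2',(220,160,340,270))
from plant import telemetry
for i in range(4): s=telemetry.state(); print(s['ee_pos'],s['force'],s['gripper_width'],s['orientation'])"
```

```text
[0.47102559 0.10234935 0.08873187] [ 0.19201287 -0.60687403 -1.80459245] 0.4096275377670479 [-4.31276726e-04  6.66081625e-01  7.45878544e-01 -5.29911706e-04]
[0.47102559 0.10234935 0.08873187] [ 0.19201287 -0.60687403 -1.80459245] 0.4096275377670479 [-4.31276726e-04  6.66081625e-01  7.45878544e-01 -5.29911706e-04]
[0.47102559 0.10234935 0.08873187] [ 0.19201287 -0.60687403 -1.80459245] 0.4096275377670479 [-4.31276726e-04  6.66081625e-01  7.45878544e-01 -5.29911706e-04]
[0.47102559 0.10234935 0.08873187] [ 0.19201287 -0.60687403 -1.80459245] 0.4096275377670479 [-4.31276726e-04  6.66081625e-01  7.45878544e-01 -5.29911706e-04]
```

View pics/side2.png

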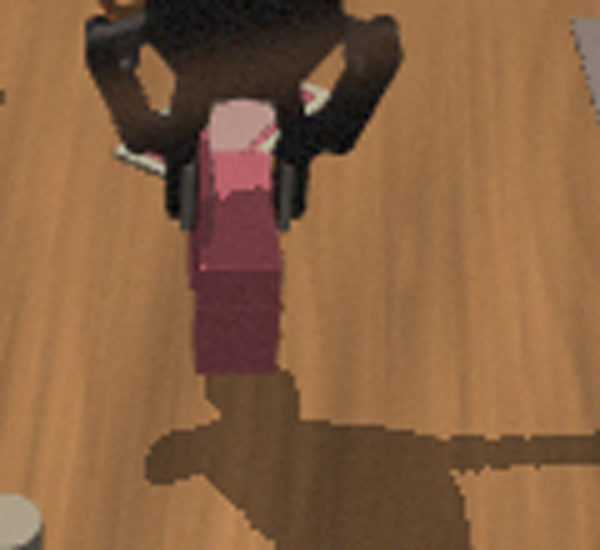

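The vanity is held and upright. Next I carry it above its card.

Request:
{"method": "carry_out", "body": {"commands": [[0.3, 1.28, -22.25, 0, 0, 0, -37], [0.3, 1.28, -22.25, 0, 0, 0, -37], [0.3, 1.28, -22.25, 0, 0, 0, -37], [0.3, 1.28, -22.25, 0, 0, 0, -37], [0.3, 1.28, -22.25, 0, 0, 0, -37], [0.3, 1.28, -22.25, -3, 0, 0, -37], [0.3, 1.28, -22.25, -3, 0, 0, -37], [0.3, 1.28, -22.25, -3, 0, 0, -37]]}}

```text
t: 4.45
ee_pos: [0.4843, -0.1192, 0.0599]
orientation: [-0.0, 0.868, 0.497, -0.0]
force: [-1.0, 0.2, -0.4]
gripper_width: 0.406
```

```bash
python3 -c "
from h import *
snap('side','3',(210,130,330,240)); snap('top','3')
from plant import telemetry
s=telemetry.state(); print(s['ee_pos'],s['orientation'])"
```

```text
[ 0.48488392 -0.11968257  0.06082534] [5.24548403e-04 8.68045882e-01 4.96483418e-01 5.36012240e-04]
```

View pics/side3.png

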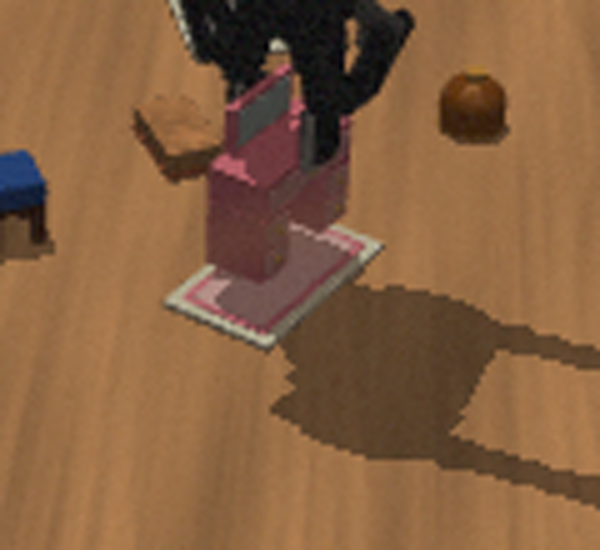

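Request:
{"method": "carry_out", "body": {"commands": [[0.3, 0, -0.05, -1.5, 0, 0, 0], [0.3, 0, -0.05, -2.3, 0, 0, 0], [0.3, 0, -0.05, -2.55, 0, 0, 0], [0.3, 0, -0.05, -2.6, 0, 0, 0]]}}

```text
t: 5.05
ee_pos: [0.4839, -0.1203, 0.0364]
orientation: [-0.0, 0.868, 0.496, -0.0]
force: [-9.1, 3.1, 20.1]
gripper_width: 0.406
```

```bash
python3 -c "
from h import *
snap('side','4',(210,130,330,240)); snap('top','4',(250,160,370,250))"
```

```text
(no output)
```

View pics/side4.png

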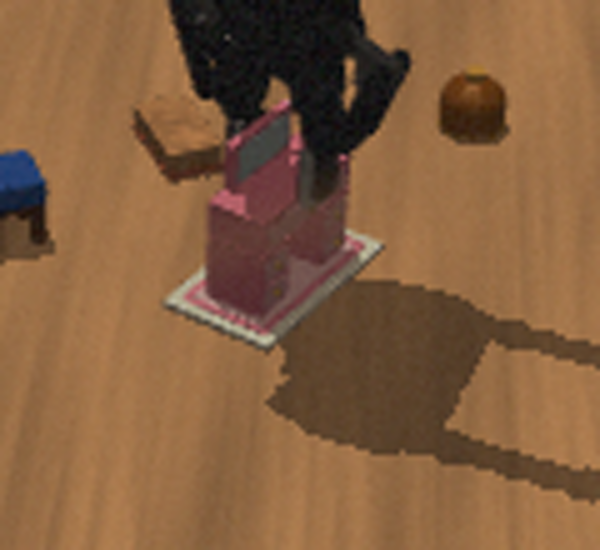

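View pics/top4.png

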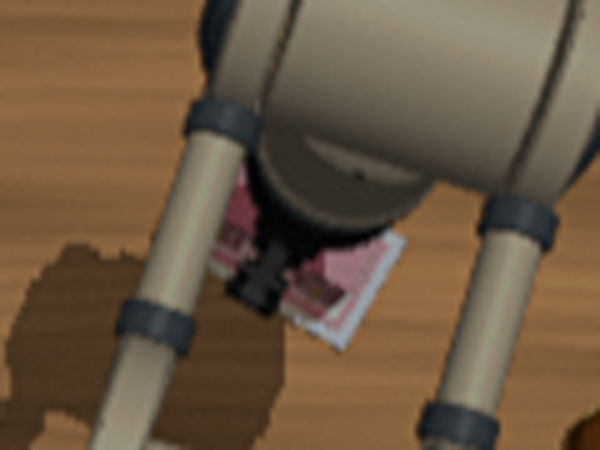

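It has made contact at 20 N. I release it and lift off.

Request:
{"method": "carry_out", "body": {"commands": [[0.42, 0, 0, 0.1, 0, 0, 0], [0.65, 0, 0, 0.1, 0, 0, 0], [0.65, 0, 0, 0.1, 0, 0, 0], [0.65, 0, 0, 0.1, 0, 0, 0], [0.65, 0, 0, 3, 0, 0, 0], [0.65, 0, 0, 9, 0, 0, 0], [0.65, 0, 0, 10, 0, 0, 0], [0.65, 0, 0, 10, 0, 0, 0]]}}

```text
t: 6.15
ee_pos: [0.4848, -0.1207, 0.1344]
orientation: [0.001, 0.868, 0.496, 0.001]
force: [-0.6, 0.9, -0.9]
gripper_width: 0.651
```

```bash
python3 -c "
from plant import telemetry
s=telemetry.state(); print(s['ee_pos'],s['orientation'],s['t'])"
```

```text
[ 0.4847999  -0.12072735  0.13438467] [6.79808914e-04 8.68318309e-01 4.96006514e-01 6.24336483e-04] 6.15
```

Request:
{"method": "carry_out", "body": {"commands": [[0.65, 17.9, 25.8, 0, 0, 0, 61], [0.65, 17.9, 25.8, 0, 0, 0, 61], [0.65, 17.9, 25.8, 0, 0, 0, 61], [0.65, 17.9, 25.8, 0, 0, 0, 61], [0.65, 17.9, 25.8, 0, 0, 0, 61], [0.65, 17.9, 25.8, -3, 0, 0, 61], [0.65, 17.9, 25.8, -6, 0, 0, 61], [0.65, 17.9, 25.8, -6, 0, 0, 61]]}}

```text
t: 7.15
ee_pos: [0.6602, 0.1371, 0.0671]
orientation: [-0.004, 0.496, 0.868, -0.003]
force: [0.7, 0.0, 0.2]
gripper_width: 0.651
```

```bash
python3 -c "
from h import *
from plant import telemetry
q=telemetry.state(); print(q['ee_pos'],q['orientation'],q['t'])
s=load('side2')
print(proj(s,[[.49,.1155,z] for z in (.0887,.0937,.0987)]), proj(s,[[.455,.113,z] for z in (.0887,.0937,.0987)]))
p=proj(s,[q['ee_pos']])[0]; x,y=p; print(p)
snap('side','5',(x-50,y-45,x+50,y+45)); snap('top','5')"
```

```text
[0.6602004  0.13714454 0.06709145] [-0.00414662  0.49634406  0.86810959 -0.00333407] 7.15
[[257.52692729 214.44918305]
 [257.58824758 212.72143779]
 [257.64992511 210.98362742]] [[273.23921448 214.78381439]
 [273.34615305 213.0572894 ]
 [273.45371451 211.32070787]]
[180.90941901 222.93100108]
```

View pics/side5.png

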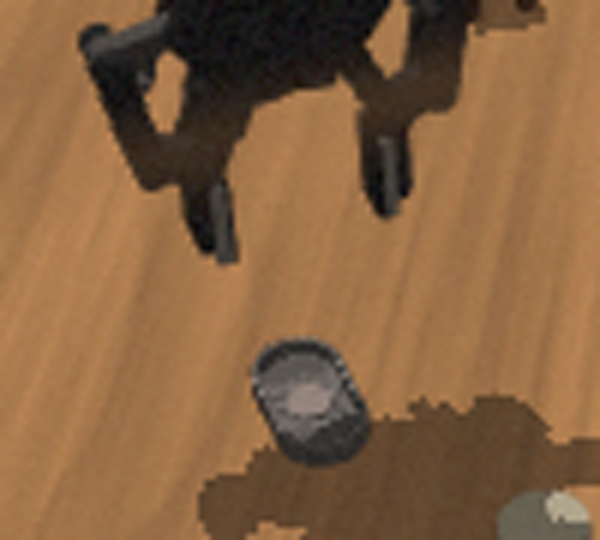

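View pics/top5.png

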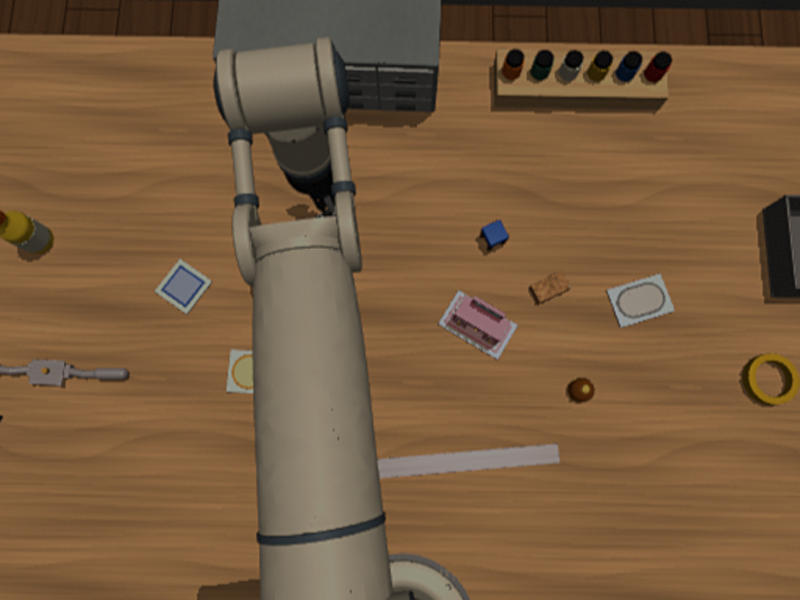

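```bash
python3 -c "
from h import *
s=load('side2')
# vanity local -> world lifted by L
a=np.radians(6.4); R=np.array([[np.cos(a),-np.sin(a)],[np.sin(a),np.cos(a)]]); c=np.array([.4712,.1036])
for L in (.055,.06):
  for l in ((-.018,.042,0),(-.018,.042,.062),(.018,.042,.062),(-.018,.011,.031),(-.018,.011,.05),(-.018,.011,.055),(-.018,.011,.06),(.018,.028,.09)):
    p=R@np.array(l[:2])+c; print(L,l,((proj(s,[[*p,l[2]+L]])[0]-[220,160])*5).round())
"
```

```text
0.055 (-0.018, 0.042, 0) [274. 376.]
0.055 (-0.018, 0.042, 0.062) [281. 269.]
0.055 (0.018, 0.042, 0.062) [197. 270.]
0.055 (-0.018, 0.011, 0.031) [272. 278.]
0.055 (-0.018, 0.011, 0.05) [275. 245.]
0.055 (-0.018, 0.011, 0.055) [275. 237.]
0.055 (-0.018, 0.011, 0.06) [276. 228.]
0.055 (0.018, 0.028, 0.09) [198. 198.]
0.06 (-0.018, 0.042, 0) [274. 368.]
0.06 (-0.018, 0.042, 0.062) [282. 260.]
0.06 (0.018, 0.042, 0.062) [198. 261.]
0.06 (-0.018, 0.011, 0.031) [273. 270.]
0.06 (-0.018, 0.011, 0.05) [275. 237.]
0.06 (-0.018, 0.011, 0.055) [276. 228.]
0.06 (-0.018, 0.011, 0.06) [276. 219.]
0.06 (0.018, 0.028, 0.09) [198. 189.]
```

Request:
{"method": "carry_out", "body": {"commands": [[0.65, 0.35, 0.05, -3, 0, 0, 0], [0.65, 0.35, 0.05, -5, 0, 0, 0], [0.65, 0.35, 0.05, -5, 0, 0, 0], [0.65, 0.35, 0.05, -5, 0, 0, 0]]}}

```text
t: 7.75
ee_pos: [0.6673, 0.1379, 0.025]
orientation: [0.001, 0.497, 0.868, 0.0]
force: [-0.3, 0.7, 0.3]
gripper_width: 0.649
```

```bash
python3 -c "
from h import *
from plant import telemetry
q=telemetry.state(); print(q['ee_pos'],q['orientation'],q['t'])
snap('side','6',(130,200,230,290))"
```

```text
[0.6673086  0.13792824 0.02504715] [6.13652192e-04 4.96504093e-01 8.68034023e-01 4.93707882e-04] 7.75
```

View pics/side6.png

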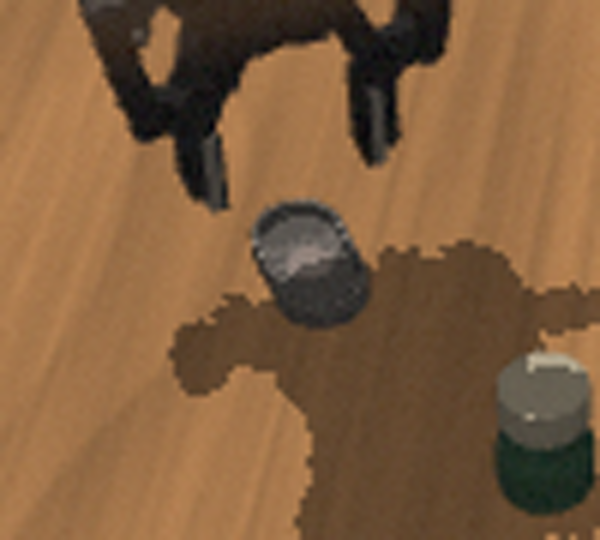

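```bash
cat > tip.py <<'E'
from h import *
def tiph(s,px,xy,yaw):
    """height of tip mid: px = midpoint of the two near tip corners; corner is 11 mm along tool x toward camera"""
    a=np.radians(yaw); d=np.array([-np.sin(a),np.cos(a)])*.011
    zs=np.linspace(-.02,.12,141); P=proj(s,[[*(np.array(xy)+d),z] for z in zs]); i=np.argmin(abs(P[:,1]-px[1])); return zs[i],P[i],
E
python3 -c "
from tip import *
s=load('side6'); print(tiph(s,(179.5,231.2),(.6655,.138),30.5)); print(tiph(s,(181,217.2),(.6625,.137),30.5), proj(s,[[.664,.1375,.004]]))"
```

```text
(np.float64(0.050999999999999976), array([180.63800394, 231.36150793]))
(np.float64(0.09199999999999997), array([180.73282472, 217.19434002])) [[181.210587   243.49903729]]
```

Request:
{"method": "carry_out", "body": {"commands": [[0.65, -0.3, 0, -2, 0, 0, 0], [0.65, -0.3, 0, -3.3, 0, 0, 0], [0.65, -0.3, 0, -3.3, 0, 0, 0], [0.65, -0.3, 0, -3.3, 0, 0, 0]]}}

```text
t: 8.3
ee_pos: [0.6638, 0.1379, -0.0094]
orientation: [-0.0, 0.496, 0.868, -0.0]
force: [-0.1, -0.2, 0.2]
gripper_width: 0.649
```

```bash
python3 -c "
from h import *
from plant import telemetry
q=telemetry.state(); print(q['ee_pos'],q['orientation'],q['t'])
snap('side','7',(130,200,230,290))"
```

```text
[ 0.6637796   0.13793177 -0.00943121] [-9.78875286e-05  4.96418746e-01  8.68083182e-01 -9.23211285e-05] 8.3
```

View pics/side7.png

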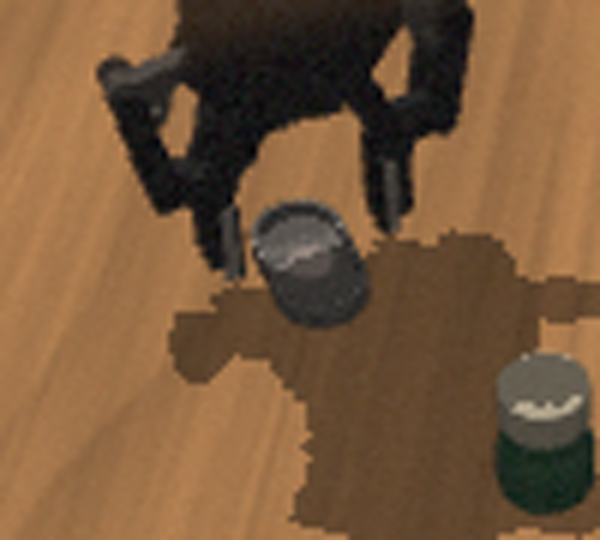

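```bash
python3 -c "
from tip import *
s=load('side7'); print(tiph(s,(182,242.8),(.6638,.138),30.5)); print(proj(s,[[.6645,.1375,.01]]))"
```

```text
(np.float64(0.01599999999999999), array([182.47284208, 242.82502321]))
[[180.81231244 241.58921065]]
```

Request:
{"method": "carry_out", "body": {"commands": [[0.52, 0, 0, 0, 0, 0, 0], [0.52, 0, 0, 0, 0, 0, 0], [0.52, 0, 0, -0.5, 0, 0, 0], [0.52, 0, 0, -0.7, 0, 0, 0], [0.52, 0, 0, -0.7, 0, 0, 0]]}}

```text
t: 8.98
ee_pos: [0.6635, 0.1379, -0.0169]
orientation: [-0.0, 0.496, 0.868, -0.0]
force: [-0.6, 0.1, -0.2]
gripper_width: 0.521
```

```bash
python3 -c "
from h import *
from plant import telemetry
q=telemetry.state(); print(q['ee_pos'],q['orientation'],q['t'])
snap('side','8',(130,200,230,290))"
```

```text
[ 0.66345233  0.13788083 -0.01691311] [-3.85379279e-04  4.96456035e-01  8.68061733e-01 -2.90435613e-04] 8.975
```

View pics/side8.png

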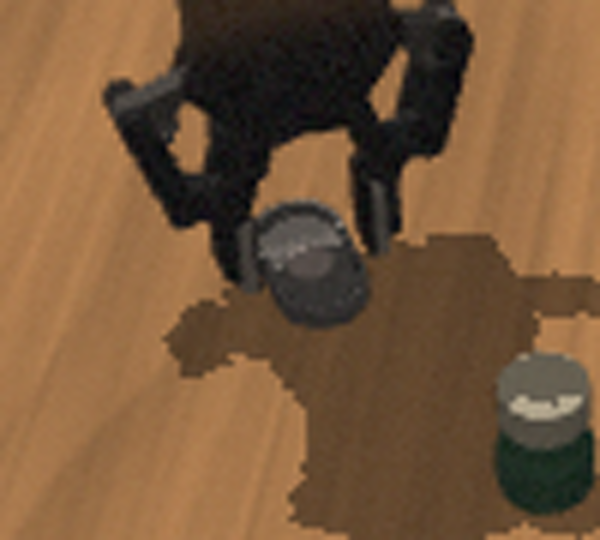

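Request:
{"method": "carry_out", "body": {"commands": [[0.52, 0, 0, -0.35, 0, 0, 0], [0.47, 0, 0, -0.35, 0, 0, 0], [0.3, 0, 0, -0.35, 0, 0, 0], [0.3, 0, 0, -0.35, 0, 0, 0], [0.3, 0, 0, -0.35, 0, 0, 0], [0.3, 0, 0, -0.35, 0, 0, 0]]}}

```text
t: 9.78
ee_pos: [0.6639, 0.1379, -0.0197]
orientation: [0.0, 0.496, 0.868, 0.0]
force: [0.4, 0.5, 1.2]
gripper_width: 0.398
```

```bash
python3 -c "
from h import *
from plant import telemetry
q=telemetry.state(); print(q['ee_pos'],q['orientation'],q['t'])
snap('side','9',(130,200,230,290))"
```

```text
[ 0.66388363  0.13794699 -0.01968715] [7.66860395e-05 4.96427903e-01 8.68077949e-01 7.29642938e-05] 9.775
```

View pics/side9.png

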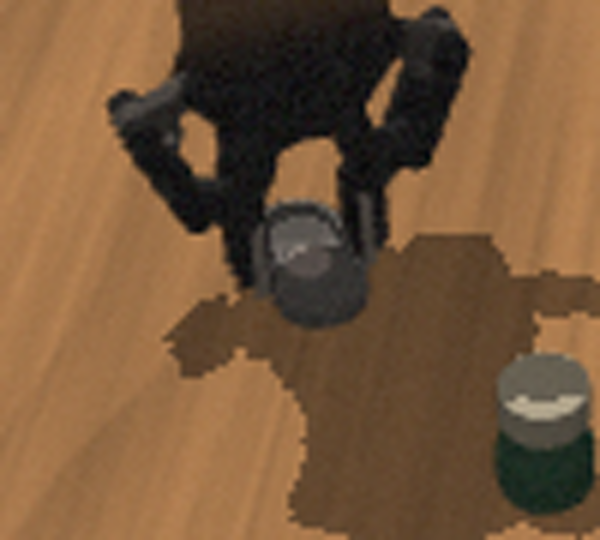

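Request:
{"method": "carry_out", "body": {"commands": [[0.3, 0, 0, 2, 0, 0, 0], [0.3, 0, 0, 7, 0, 0, 0], [0.3, 0, 0, 12, 0, 0, 0], [0.3, 0, 0, 12, 0, 0, 0]]}}

```text
t: 10.32
ee_pos: [0.6669, 0.1385, 0.1089]
orientation: [0.005, 0.496, 0.868, 0.004]
force: [-0.5, 0.1, -0.5]
gripper_width: 0.397
```

```bash
python3 -c "
from h import *
from plant import telemetry
q=telemetry.state(); print(q['ee_pos'],q['orientation'],q['t'])
snap('side','10',(130,140,230,230))"
```

```text
[0.66687167 0.13845452 0.10890035] [0.00483154 0.49640928 0.86806648 0.00388131] 10.325
```

View pics/side10.png

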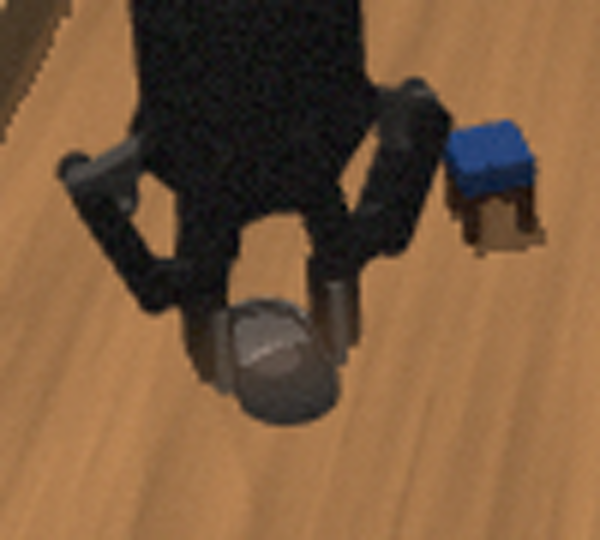

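Request:
{"method": "carry_out", "body": {"commands": [[0.3, -13.3, -53.2, 0, 0, 0, -12.5], [0.3, -13.3, -53.2, 0, 0, 0, -12.5], [0.3, -13.3, -53.2, 0, 0, 0, -12.5], [0.3, -13.3, -53.2, 0, 0, 0, -12.5], [0.3, -13.3, -53.2, 0, 0, 0, -12.5], [0.3, -13.3, -53.2, 0, 0, 0, -12.5], [0.3, -13.3, -53.2, 0, 0, 0, -12.5], [0.3, -13.3, -53.2, 0, 0, 0, -12.5]]}}

```text
t: 11.38
ee_pos: [0.541, -0.3485, 0.0986]
orientation: [-0.001, 0.588, 0.809, 0.0]
force: [1.0, 0.7, -1.2]
gripper_width: 0.402
```

Request:
{"method": "carry_out", "body": {"commands": [[0.3, 0, 0, 0, 0, 0, 0], [0.3, 0, 0, 0, 0, 0, 0]]}}

```text
t: 11.62
ee_pos: [0.542, -0.3465, 0.0988]
orientation: [-0.001, 0.588, 0.809, 0.0]
force: [0.3, 0.8, -0.7]
gripper_width: 0.399
```

```bash
python3 -c "
from h import *
from plant import telemetry
q=telemetry.state(); print(q['ee_pos'],q['orientation'],q['t'])
snap('side','11')
s=snap('top','11')"
```

```text
[ 0.54197452 -0.34654885  0.09876601] [-1.34342559e-03  5.88270678e-01  8.08662913e-01  3.13073549e-04] 11.625
```

View pics/side11.png

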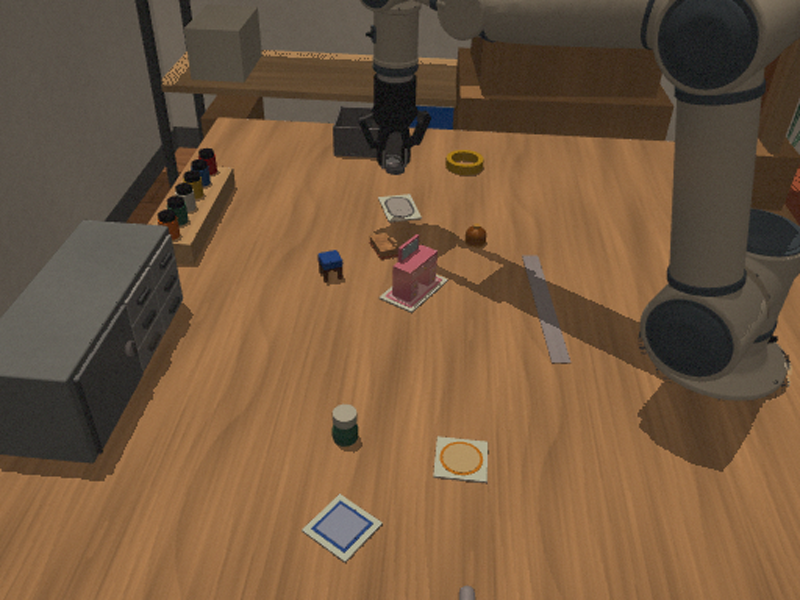

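View pics/top11.png

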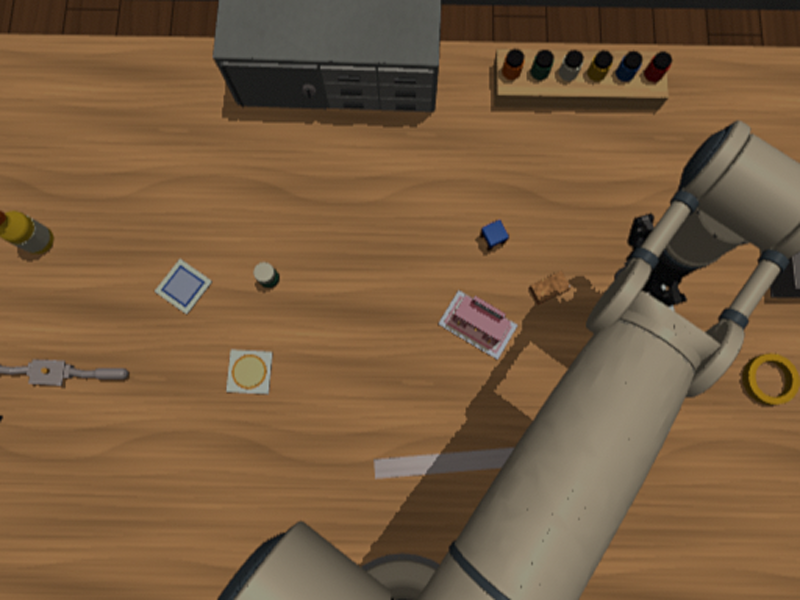

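Request:
{"method": "carry_out", "body": {"commands": [[0.3, -1.13, -4.8, 0, 0, 0, 0], [0.3, -1.13, -4.8, -4, 0, 0, 0], [0.3, -1.13, -4.8, -8, 0, 0, 0], [0.3, -1.13, -4.8, -9.5, 0, 0, 0], [0.3, -1.13, -4.8, -9.5, 0, 0, 0], [0.3, -1.13, -4.8, -9.5, 0, 0, 0]]}}

```text
t: 12.48
ee_pos: [0.5326, -0.3955, 0.0077]
orientation: [0.002, 0.588, 0.809, -0.0]
force: [-0.4, -1.3, -0.5]
gripper_width: 0.398
```

```bash
python3 -c "
from h import *
from plant import telemetry
q=telemetry.state(); print(q['ee_pos'],q['orientation'],q['t'])
snap('side','12',(215,90,295,160))
s=snap('top','12',(360,140,460,230))"
```

```text
[ 0.53256396 -0.39545245  0.00767913] [ 1.72803045e-03  5.87652569e-01  8.09111526e-01 -9.98853967e-05] 12.475
```

View pics/side12.png

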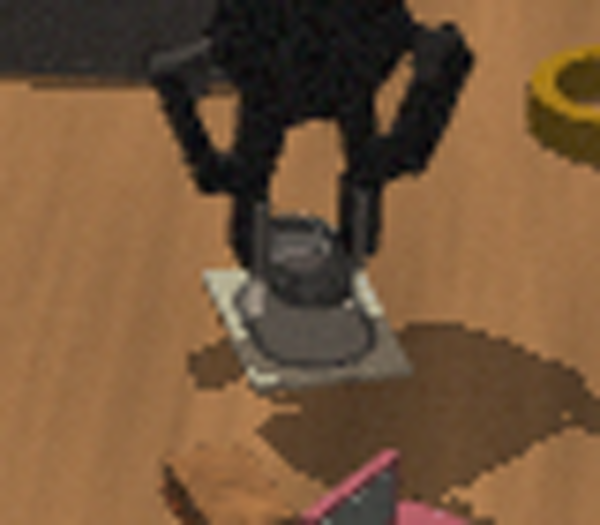

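View pics/top12.png

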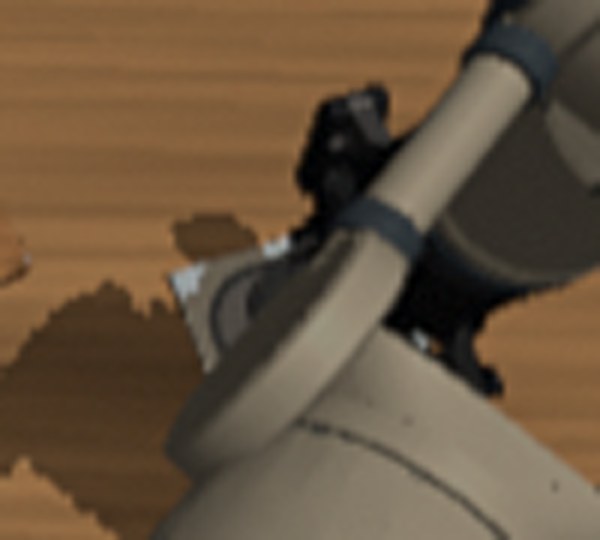

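Request:
{"method": "carry_out", "body": {"commands": [[0.3, -0.1, 0, -1.2, 0, 0, 0], [0.3, -0.1, 0, -1.9, 0, 0, 0], [0.3, -0.1, 0, -2.1, 0, 0, 0], [0.3, -0.1, 0, -2.1, 0, 0, 0]]}}

```text
t: 13.08
ee_pos: [0.5299, -0.395, -0.0157]
orientation: [-0.0, 0.588, 0.809, -0.0]
force: [-2.4, 1.3, 2.4]
gripper_width: 0.4
```

```bash
python3 -c "
from h import *
from plant import telemetry
q=telemetry.state(); print(q['ee_pos'],q['orientation'],q['t'])
snap('side','13',(215,90,295,160))"
```

```text
[ 0.5298661  -0.39498483 -0.01570747] [-4.56875174e-04  5.88048238e-01  8.08825729e-01 -1.23312071e-05] 13.075
```

View pics/side13.png

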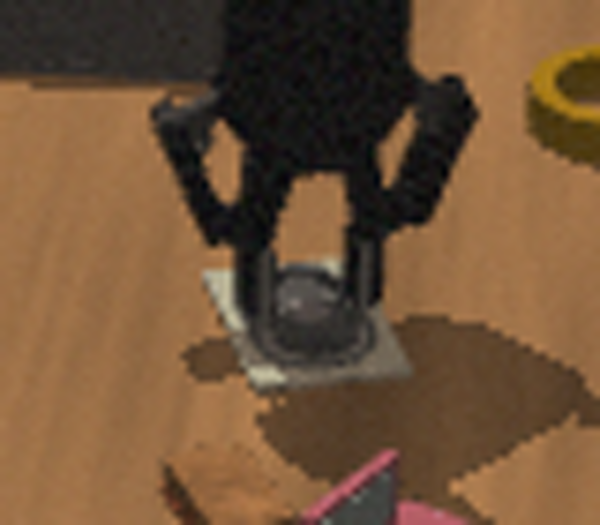

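Request:
{"method": "carry_out", "body": {"commands": [[0.48, 0, 0, 0, 0, 0, 0], [0.65, 0, 0, 0, 0, 0, 0], [0.65, 0, 0, 0, 0, 0, 0], [0.65, 0, 0, 0.5, 0, 0, 0], [0.65, 0, 0, 4, 0, 0, 0], [0.65, 0, 0, 9, 0, 0, 0], [0.65, -5, 3.6, 9, 0, 0, 0], [0.65, -10, 7.2, 9, 0, 0, 0]]}}

```text
t: 14.12
ee_pos: [0.4299, -0.3231, 0.0755]
orientation: [0.001, 0.588, 0.809, -0.0]
force: [-0.9, 0.9, -0.6]
gripper_width: 0.653
```

```bash
python3 -c "
from h import *
from plant import telemetry
q=telemetry.state(); print(q['ee_pos'],q['orientation'],q['t'])
"
```

```text
[ 0.4299489  -0.32307906  0.07552084] [ 1.14305732e-03  5.87972074e-01  8.08880408e-01 -1.35332916e-04] 14.125
```

Request:
{"method": "carry_out", "body": {"commands": [[0.65, -5.3, 3.65, 0, 0, 0, 0], [0.65, -5.3, 3.65, 0, 0, 0, 0], [0.65, -5.3, 3.65, -3, 0, 0, 0], [0.65, -5.3, 3.65, -4, 0, 0, 0], [0.65, -5.3, 3.65, -4, 0, 0, 0]]}}

```text
t: 14.75
ee_pos: [0.3773, -0.2866, 0.0338]
orientation: [-0.001, 0.588, 0.809, 0.0]
force: [0.7, 0.3, 0.4]
gripper_width: 0.646
```

```bash
python3 -c "
from h import *
from plant import telemetry
q=telemetry.state(); print(q['ee_pos'],q['orientation'],q['t'])
s=snap('side','14',(265,90,345,170)); print(proj(s,[q['ee_pos']]))
s=snap('top','14',(330,200,430,290))"
```

```text
[ 0.37731419 -0.2866395   0.03380212] [-7.28796079e-04  5.87959360e-01  8.08890138e-01  7.12630777e-05] 14.75
[[304.69271682 144.71702216]]
```

View pics/side14.png

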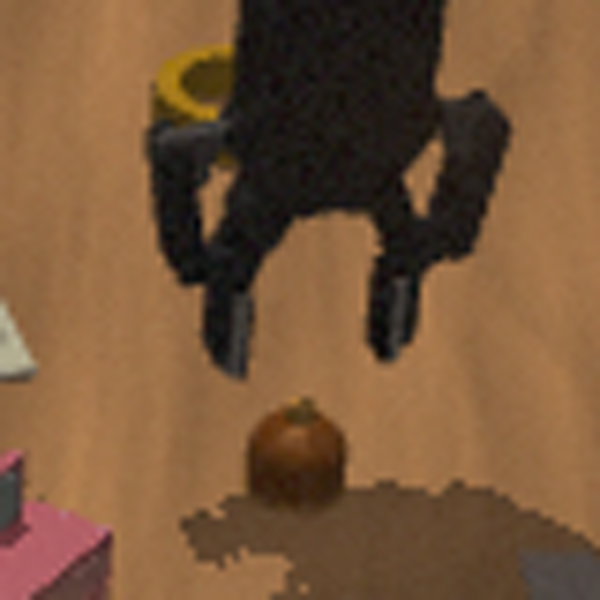

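View pics/top14.png

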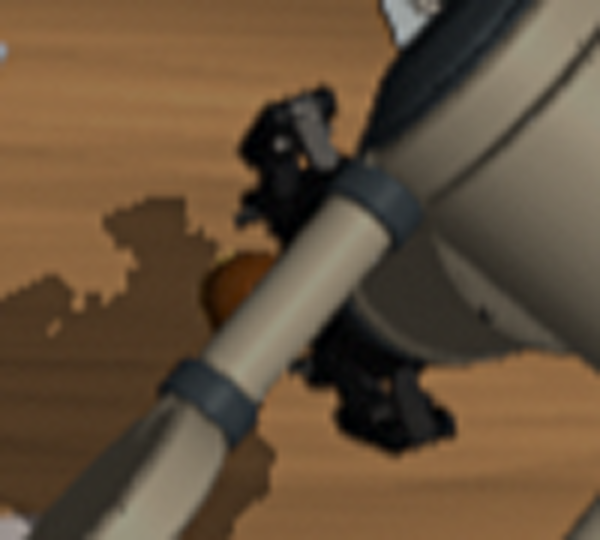

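Request:
{"method": "carry_out", "body": {"commands": [[0.65, 0, 0, -3, 0, 0, 0], [0.6, 0, 0, -4.8, 0, 0, 0], [0.6, 0, 0, -5.4, 0, 0, 0], [0.6, 0, 0, -5.4, 0, 0, 0]]}}

```text
t: 15.35
ee_pos: [0.3773, -0.2867, -0.0197]
orientation: [-0.0, 0.588, 0.809, 0.0]
force: [-0.6, -1.4, 0.4]
gripper_width: 0.6
```

```bash
python3 -c "
from h import *
from plant import telemetry
q=telemetry.state(); print(q['ee_pos'],q['orientation'],q['t'])
s=snap('side','15',(265,90,345,170)); print(proj(s,[q['ee_pos']]))"
```

```text
[ 0.37731661 -0.28668583 -0.01967334] [-1.27426190e-04  5.87984484e-01  8.08872196e-01  2.65775436e-05] 15.35
[[303.13162872 159.89551888]]
```

View pics/side15.png

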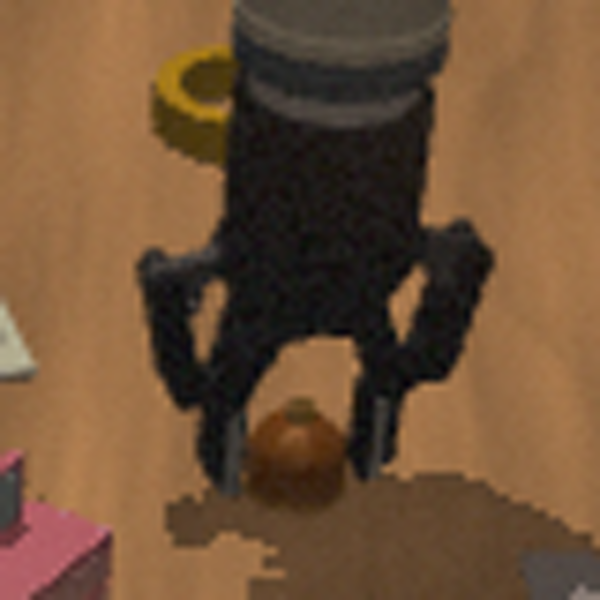

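Request:
{"method": "carry_out", "body": {"commands": [[0.5, 0, 0, 0, 0, 0, 0], [0.3, 0, 0, 0, 0, 0, 0], [0.3, 0, 0, 0, 0, 0, 0], [0.3, 0, 0, 0, 0, 0, 0], [0.3, 0, 0, 0, 0, 0, 0]]}}

```text
t: 16.02
ee_pos: [0.378, -0.2873, -0.0184]
orientation: [0.001, 0.588, 0.809, -0.0]
force: [0.4, 0.1, 6.2]
gripper_width: 0.442
```

Request:
{"method": "carry_out", "body": {"commands": [[0.3, 0, 0, 2, 0, 0, 0], [0.3, 0, 0, 7, 0, 0, 0], [0.3, 0, 0, 12, 0, 0, 0], [0.3, 0, 0, 14, 0, 0, 0], [0.3, 0, 0, 14, 0, 0, 0]]}}

```text
t: 16.65
ee_pos: [0.3778, -0.2871, 0.1212]
orientation: [0.001, 0.588, 0.809, -0.0]
force: [-0.4, 0.2, -1.3]
gripper_width: 0.44
```

```bash
python3 -c "
from h import *
from plant import telemetry
q=telemetry.state(); print(q['ee_pos'],q['orientation'],q['t'])
s=snap('side','16',(265,40,345,120)); print(proj(s,[q['ee_pos']]))
s=snap('top','16')"
```

```text
[ 0.37776898 -0.28713399  0.1211727 ] [ 1.25661352e-03  5.87986200e-01  8.08869972e-01 -1.32145090e-04] 16.65
[[307.24281375 118.22300052]]
```

View pics/side16.png

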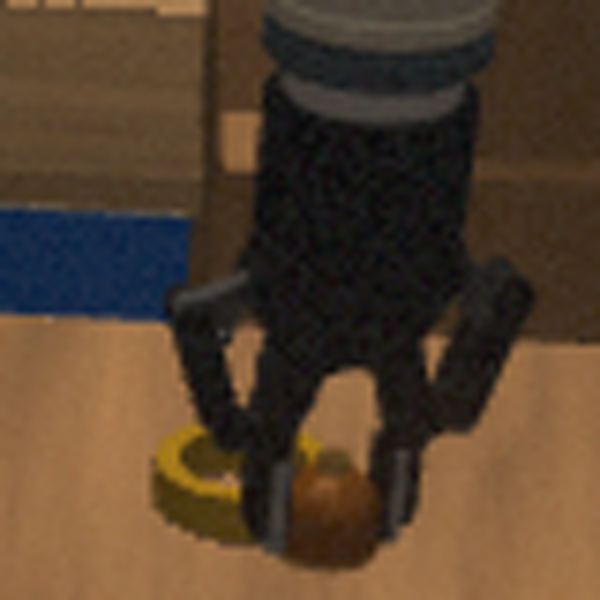

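View pics/top16.png

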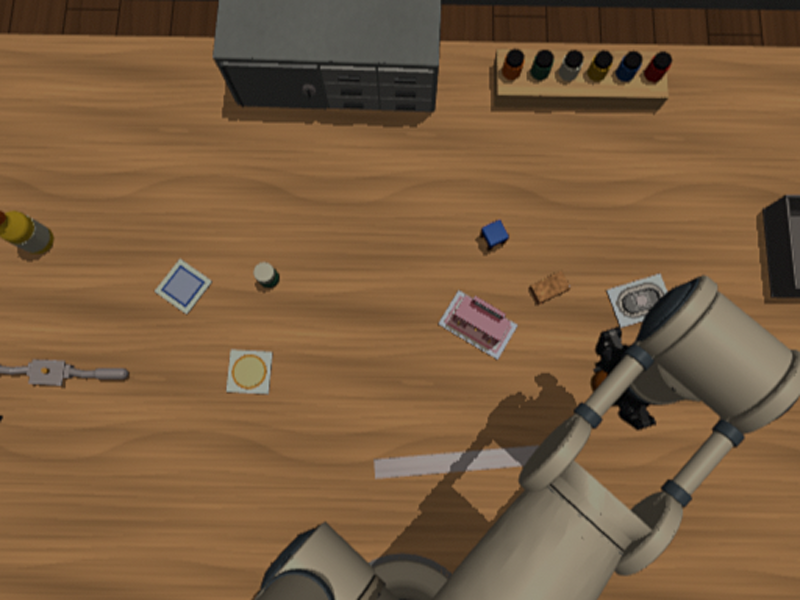

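Request:
{"method": "carry_out", "body": {"commands": [[0.3, 2.1, 54.85, 0, 0, 0, 0], [0.3, 2.1, 54.85, 0, 0, 0, 0], [0.3, 2.1, 54.85, 0, 0, 0, 0], [0.3, 2.1, 54.85, 0, 0, 0, 0], [0.3, 2.1, 54.85, 0, 0, 0, 0], [0.3, 2.1, 54.85, 0, 0, 0, 0], [0.3, 2.1, 54.85, 0, 0, 0, 0], [0.3, 2.1, 54.85, 0, 0, 0, 0]]}}

```text
t: 17.75
ee_pos: [0.395, 0.2147, 0.1175]
orientation: [-0.001, 0.588, 0.809, -0.002]
force: [0.2, -0.0, -0.2]
gripper_width: 0.437
```

Request:
{"method": "carry_out", "body": {"commands": [[0.3, 0, 0, 0, 0, 0, 0], [0.3, 0, 0, 0, 0, 0, 0]]}}

```text
t: 18.0
ee_pos: [0.3954, 0.2124, 0.118]
orientation: [-0.001, 0.588, 0.809, -0.002]
force: [0.0, -0.3, -0.2]
gripper_width: 0.443
```

```bash
python3 -c "
from h import *
from plant import telemetry
q=telemetry.state(); print(q['ee_pos'],q['orientation'],q['t'])
s=snap('side','17')
s=snap('top','17')"
```

```text
[0.39541303 0.21242246 0.11798095] [-7.45668740e-04  5.87615502e-01  8.09137585e-01 -1.95826319e-03] 18.0
```

View pics/side17.png

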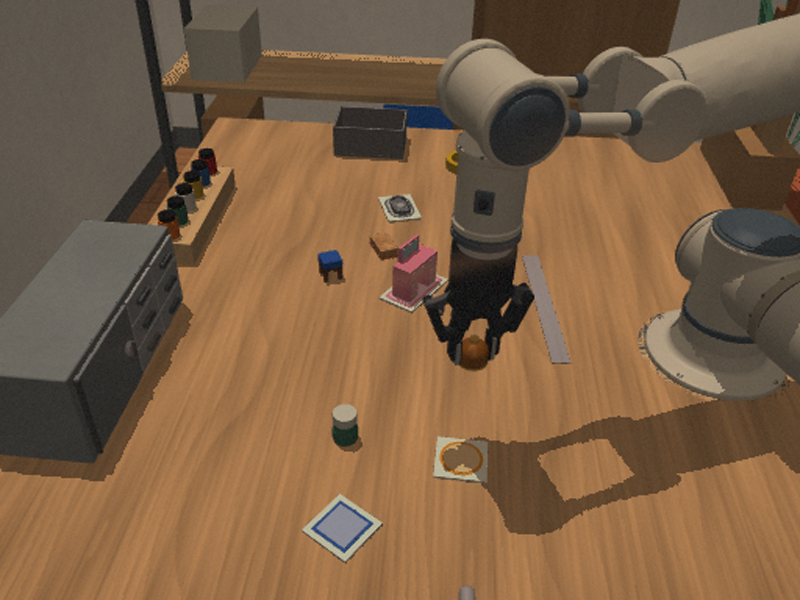

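View pics/top17.png

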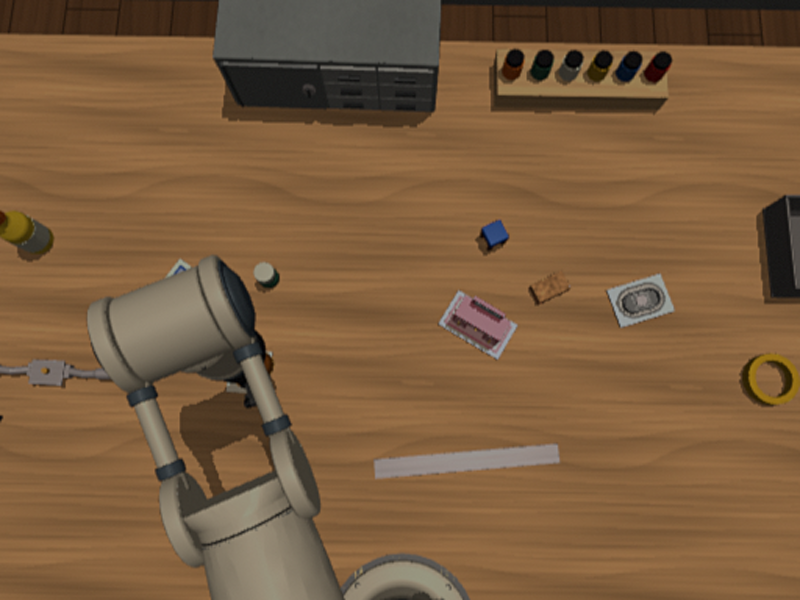

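Request:
{"method": "carry_out", "body": {"commands": [[0.3, 0.35, 4.9, 0, 0, 0, 0], [0.3, 0.35, 4.9, -5, 0, 0, 0], [0.3, 0.35, 4.9, -10, 0, 0, 0], [0.3, 0.35, 4.9, -12, 0, 0, 0], [0.3, 0.35, 4.9, -12, 0, 0, 0]]}}

```text
t: 18.73
ee_pos: [0.3989, 0.2598, -0.0019]
orientation: [-0.001, 0.589, 0.808, -0.002]
force: [-0.4, -0.3, 0.6]
gripper_width: 0.442
```

```bash
cat > chk.py <<'E'
from h import *
def tray(s,xy=(.5307,-.3945)):
    # lighter/darker than card inside outline: print inner crop picture
    p=proj(s,[[*xy,.004]])[0]; x,y=p.astype(int); c=s["color"][y-24:y+24,x-32:x+32,::-1]; return cv2.resize(c,(640,480),interpolation=cv2.INTER_CUBIC)
E
python3 -c "
from chk import *
from plant import telemetry
q=telemetry.state(); print(q['ee_pos'],q['orientation'],q['t'])
s=load('top17'); cv2.imwrite('pics/ct.png',tray(s)); cv2.imwrite('pics/cv.png',tray(s,(.4846,-.1192)))
s=snap('side','18',(250,240,340,310))"
```

```text
[ 0.39894459  0.25975121 -0.0018776 ] [-0.00083141  0.5891007   0.80805679 -0.00197369] 18.725
```

View pics/ct.png

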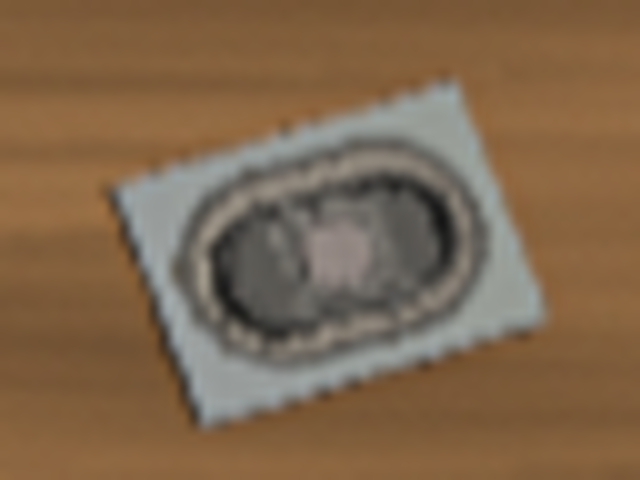

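View pics/cv.png

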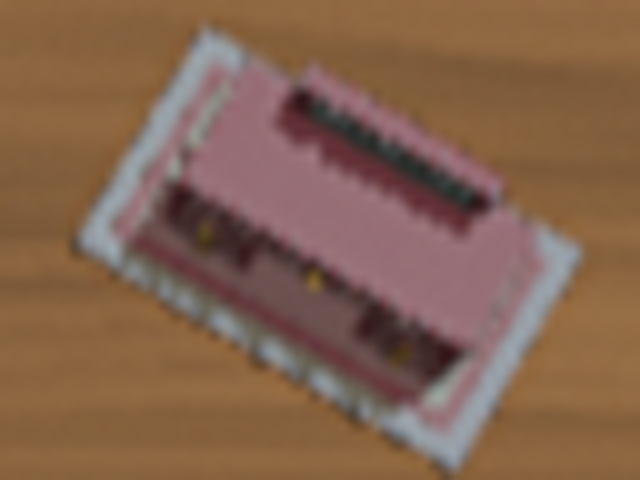

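View pics/side18.png

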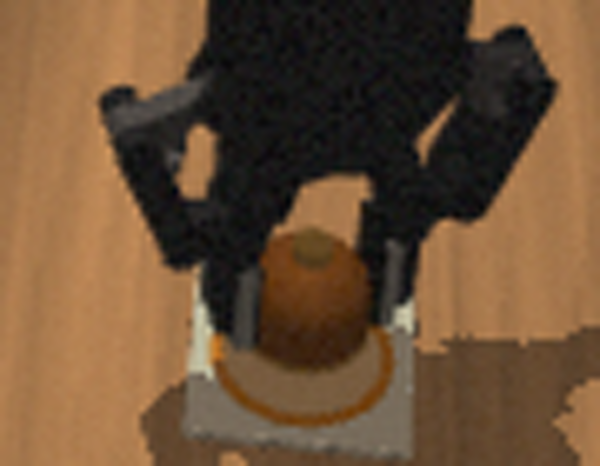

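Request:
{"method": "carry_out", "body": {"commands": [[0.3, 0, 0.1, -0.9, 0, 0, 0], [0.3, 0, 0.1, -1.4, 0, 0, 0], [0.3, 0, 0.1, -1.6, 0, 0, 0], [0.3, 0, 0.1, -1.6, 0, 0, 0]]}}

```text
t: 19.27
ee_pos: [0.4002, 0.263, -0.0144]
orientation: [0.0, 0.588, 0.809, 0.0]
force: [-2.9, -1.9, 6.8]
gripper_width: 0.439
```

```bash
python3 -c "
from chk import *
from plant import telemetry
q=telemetry.state(); print(q['ee_pos'],q['orientation'],q['t'])
s=snap('side','19',(250,240,340,310))"
```

```text
[ 0.40023012  0.26303252 -0.01437575] [3.43086380e-04 5.87962179e-01 8.08888300e-01 2.78441645e-04] 19.275
```

View pics/side19.png

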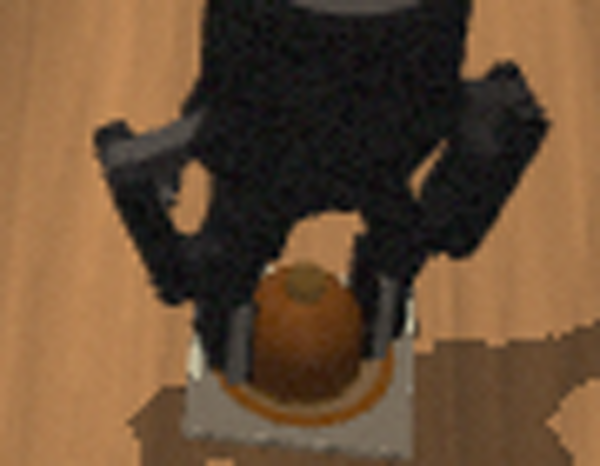

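Request:
{"method": "carry_out", "body": {"commands": [[0.5, 0, 0, 0, 0, 0, 0], [0.6, 0, 0, 0, 0, 0, 0], [0.65, 0, 0, 0, 0, 0, 0], [0.65, 0, 0, 0.5, 0, 0, 0], [0.65, 0, 0, 5, 0, 0, 0], [0.65, 0, 0, 11, 0, 0, 0], [0.65, 0, 0, 12, 0, 0, 0], [0.65, 0, 0, 12, 0, 0, 0]]}}

```text
t: 20.32
ee_pos: [0.4003, 0.2632, 0.105]
orientation: [0.0, 0.588, 0.809, 0.001]
force: [0.1, 0.1, 0.7]
gripper_width: 0.648
```

```bash
python3 -c "
from h import *
from plant import telemetry
q=telemetry.state(); print(q['ee_pos'],q['orientation'],q['t'])
s=snap('side','20',(250,240,340,310))"
```

```text
[0.40031781 0.26323871 0.10502603] [4.10038132e-04 5.87975068e-01 8.08878469e-01 8.79629693e-04] 20.325
```

View pics/side20.png

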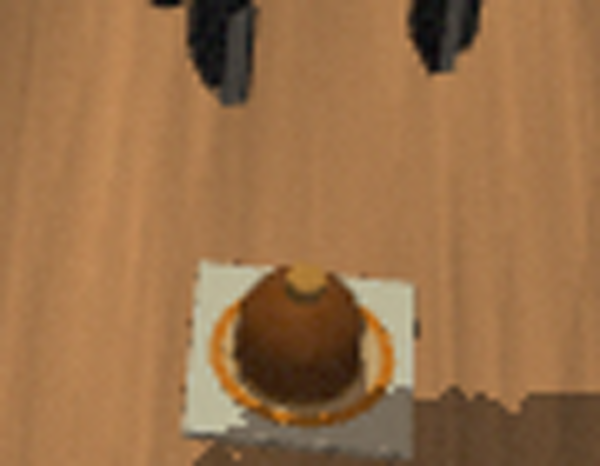

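Request:
{"method": "carry_out", "body": {"commands": [[0.65, 23.4, -40.65, 0, 0, 0, 8.3], [0.65, 23.4, -40.65, 0, 0, 0, 8.3], [0.65, 23.4, -40.65, 0, 0, 0, 8.3], [0.65, 23.4, -40.65, 0, 0, 0, 8.3], [0.65, 23.4, -40.65, 0, 0, 0, 8.3], [0.65, 23.4, -40.65, 0, 0, 0, 8.3], [0.65, 23.4, -40.65, 0, 0, 0, 8.3], [0.65, 23.4, -40.65, 0, 0, 0, 8.3]]}}

```text
t: 21.38
ee_pos: [0.6333, -0.1463, 0.1003]
orientation: [-0.002, 0.529, 0.849, -0.001]
force: [0.3, 0.5, 0.0]
gripper_width: 0.647
```

Request:
{"method": "carry_out", "body": {"commands": [[0.65, 0, 0, -4, 0, 0, 0], [0.65, 0, 0, -4, 0, 0, 0], [0.65, 0, 0, -4, 0, 0, 0]]}}

```text
t: 21.75
ee_pos: [0.6333, -0.143, 0.0636]
orientation: [-0.001, 0.528, 0.849, -0.0]
force: [0.2, -0.6, 0.7]
gripper_width: 0.654
```

```bash
python3 -c "
from h import *
from plant import telemetry
q=telemetry.state(); print(q['ee_pos'],q['orientation'],q['t'])
s=snap('side','21',(160,110,250,190)); 
s=snap('top','21')"
```

```text
[ 0.63327113 -0.14296308  0.06358912] [-9.65792048e-04  5.27709937e-01  8.49424058e-01 -2.43939029e-04] 21.75
```

View pics/side21.png

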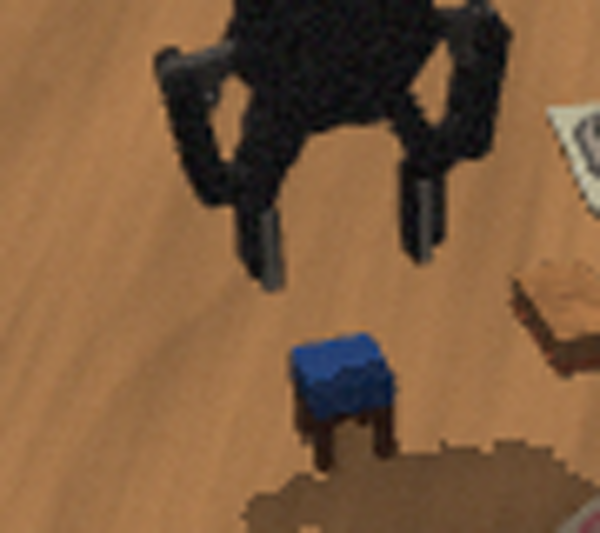

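View pics/top21.png

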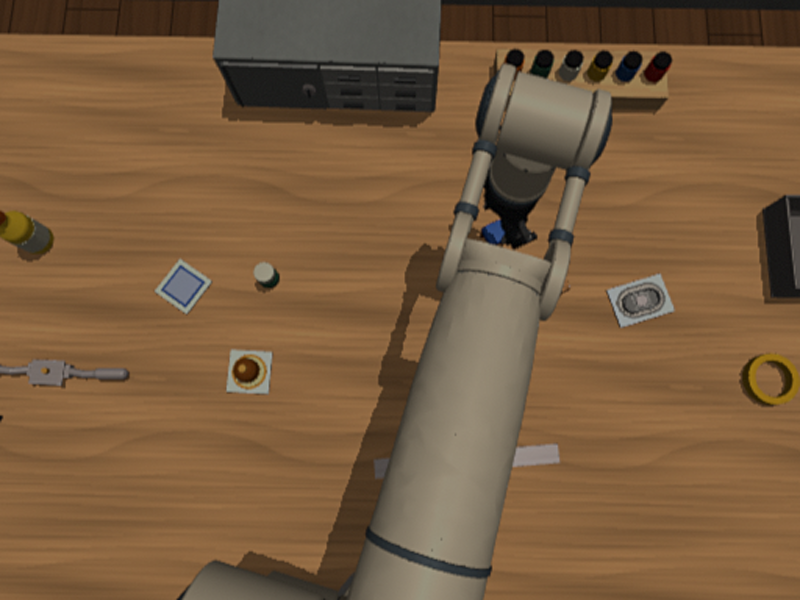

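```bash
python3 -c "
from tip import *
s=load('side21'); px=np.array([160+348/6.667,110+277/6.667]); print(px, tiph(s,px,(.6335,-.1435),26.5))
for n in ('top21','side20'):
    s=load(n)
    c0=proj(s,[[.3988,.2615,.04]])[0]
    H,o=crophsv(s,c0,14)
    m=(abs(H[...,0]-22)<8)&(H[...,1]>90)&(H[...,2]>95)
    sub=H[...]; 
    m=(H[...,1]>205)&(H[...,2]<110)
    k=contour(m,o); P=cast(s,k,.013); print(n,'body',*rect(P))
    H,o=crophsv(s,proj(s,[[.3988,.2615,.004]])[0],22)
    m=(H[...,0]>10)&(H[...,0]<22)&(H[...,1]>165)&(H[...,2]>105); k=contour(m,o); print('ring',*rect(cast(s,k,.004)))
c=load('top21')['color']; p=proj(load('top21'),[[.3988,.2615,.004]])[0].astype(int); cv2.imwrite('pics/cs.png',cv2.resize(c[p[1]-20:p[1]+20,p[0]-26:p[0]+26,::-1],(780,600),interpolation=cv2.INTER_CUBIC)); print(p)
"
```

```text
[212.19739013 151.5479226 ] (np.float64(0.08799999999999998), array([212.23174604, 151.57799976]))
top21 body [400.04769897 264.1550293 ] [34.56916809 39.33142853] -24.34680938720703
ring [404.26089478 273.72201538] [13.54704094 12.08820915] 3.815013885498047
side20 body [414.36062622 259.12026978] [ 7.47350025 13.60047913] -34.605133056640625
ring [400.19107056 235.53155518] [22.63201523 26.57710266] -37.66617965698242
[158 237]
```

View pics/cs.png

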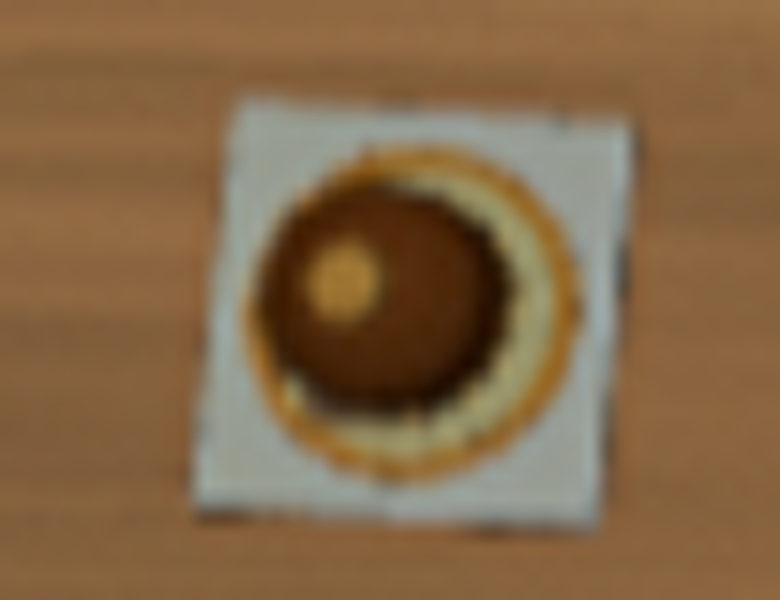

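```bash
python3 -c "
from h import *
s=load('top21'); f=lambda x,y:(132+x/15-.5,217+y/15-.5)
print('cap',cast(s,[f(343,280)],.042),'ring',cast(s,[f(412,313)],.004),'right',cast(s,[f(512,298)],.004),cast(s,[f(555,305)],.004),'bottom',cast(s,[f(390,412)],.004),cast(s,[f(400,455)],.004), 'left z22',cast(s,[f(255,295)],.022))
p=[f(*q) for q in ((240,100),(635,120),(600,528),(195,505))]; print('card',cast(s,p,.004),cast(s,p,.004).mean(0))
s=load('side20'); g=lambda x,y:(250+x/6.667-.5,240+y/6.667-.5)
print('side cap',cast(s,[g(307,278)],.042),'ring',cast(s,[g(302,357)],.004))
"
```

```text
cap [[0.40049625 0.26384228]] ring [[0.39877372 0.26155095]] right [[0.40164575 0.24444411]] [[0.40055704 0.2369408 ]] bottom [[0.38167472 0.26421991]] [[0.37433623 0.26201249]] left z22 [[0.39969675 0.28388025]]
card [[0.43531196 0.29388334]
 [0.43293639 0.22499922]
 [0.36243134 0.22688929]
 [0.36522716 0.29662664]] [0.39897671 0.26059962]
side cap [[0.40047271 0.26342726]] ring [[0.39915049 0.26171141]]
```

```bash
cat > m3.py <<'E'
from h import *
import sys
s=load(sys.argv[1]); p=proj(s,[[.4846,-.1192,.066]])[0]; H,o=crophsv(s,p,30)
m=((H[...,0]>160)|(H[...,0]<3))&(H[...,1]>50)&(H[...,2]>115)
P=cast(s,contour(m,o),.066)*1000
for ang in (-30.5,):
    a=np.radians(ang); R=np.array([[np.cos(a),np.sin(a)],[-np.sin(a),np.cos(a)]]); Q=P@R.T
    print('card local',R@[484.6,-119.2])
    y0=Q[:,1].min()
    for yb in np.arange(y0+3,Q[:,1].max(),6):
        q=Q[abs(Q[:,1]-yb)<1.5]; print(round(yb-y0),q[:,0].min().round(1),q[:,0].max().round(1))
    for xb in np.arange(Q[:,0].min()+4,Q[:,0].max(),5):
        q=Q[abs(Q[:,0]-xb)<1.5]; print("x",xb.round(1),q[:,1].min().round(1),q[:,1].max().round(1),q[:,1].min()/2+q[:,1].max()/2)
c=s['color']; p=proj(s,[[.5307,-.3945,.004]])[0].astype(int)
H,o=crophsv(s,p,24)
d=(H[...,2]<112)&(H[...,1]<90)
d=d.astype(np.uint8); cs,hh=cv2.findContours(d,cv2.RETR_CCOMP,cv2.CHAIN_APPROX_NONE)
for k in cs:
    if cv2.contourArea(k)>1500:
        kk=(k[:,0]+.5)/U-.5+np.array(o); print('blob',cv2.contourArea(k),*[rect(cast(s,kk,z)) for z in (.004,.014)])
E
python3 m3.py top17
```

```text
card local [478.04406401 143.24689477]
3 460.8 491.0
9 460.4 495.1
15 460.2 496.0
21 459.1 488.6
27 460.1 484.9
33 460.4 484.5
39 460.1 485.2
45 460.2 484.8
51 459.6 484.4
57 460.1 484.0
63 460.1 485.8
69 460.2 484.3
75 460.1 495.5
81 459.7 495.6
87 460.5 493.9
x 463.1 97.8 185.5 141.68492684435103
x 468.1 97.4 185.8 141.5713597761353
x 473.1 101.9 183.7 142.81188200352784
x 478.1 102.4 184.3 143.35244021812593
x 483.1 97.4 184.2 140.83296687705405
x 488.1 97.8 185.0 141.39392246609935
x 493.1 101.9 184.4 143.16648525491263
blob 14297.5 (array([ 531.16699219, -395.28564453]), array([53.01754379, 84.72164154]), 9.847445487976074) (array([ 528.96386719, -391.55615234]), array([52.51331711, 83.91592407]), 9.847412109375)
blob 2074.5 (array([ 532.45800781, -399.31481934]), array([25.01005363, 23.3354454 ]), 11.4636812210083) (array([ 530.24243164, -395.546875  ]), array([24.77225304, 23.11353111]), 11.463615417480469)
```

```bash
python3 -c "
from h import *
s=load('top21'); g=cv2.cvtColor(s['color'],cv2.COLOR_RGB2GRAY).astype(np.float32)
c=np.array([530.8,-394.6])/1000; a=np.radians(18.05); ex=np.array([np.cos(a),np.sin(a)]); ey=np.array([-np.sin(a),np.cos(a)])
for nm,e,L,f in (('long',ey,.05,ex),('short',ex,.036,ey)):
    t=np.arange(-L,L+.0005,.001); acc=0
    for w in (-.006,-.003,0,.003,.006):
        P=c+t[:,None]*e+w*f; q=proj(s,np.c_[P,np.full(len(t),.004)]).astype(np.float32)
        acc=acc+cv2.remap(g,q[:,0].reshape(1,-1),q[:,1].reshape(1,-1),cv2.INTER_CUBIC)[0]
    print(nm); print(' '.join(f'{int(round(x*1000))}:{int(v/5)}' for x,v in zip(t,acc)))
"
```

```text
long
-50:129 -49:143 -48:154 -47:159 -46:160 -45:154 -44:140 -43:120 -42:100 -41:90 -40:94 -39:108 -38:118 -37:117 -36:103 -35:81 -34:58 -33:40 -32:30 -31:32 -30:45 -29:64 -28:79 -27:87 -26:89 -25:88 -24:87 -23:86 -22:85 -21:85 -20:85 -19:88 -18:93 -17:100 -16:107 -15:111 -14:110 -13:109 -12:110 -11:117 -10:125 -9:131 -8:134 -7:134 -6:134 -5:134 -4:133 -3:133 -2:134 -1:136 0:138 1:138 2:137 3:133 4:128 5:117 6:103 7:91 8:87 9:92 10:100 11:104 12:103 13:97 14:91 15:87 16:86 17:87 18:88 19:89 20:89 21:89 22:87 23:85 24:83 25:80 26:73 27:62 28:49 29:38 30:39 31:55 32:83 33:113 34:130 35:130 36:117 37:101 38:91 39:90 40:100 41:118 42:139 43:155 44:162 45:162 46:153 47:132 48:104 49:79 50:72
short
-36:91 -35:104 -34:123 -33:140 -32:152 -31:157 -30:155 -29:144 -28:127 -27:111 -26:99 -25:97 -24:107 -23:120 -22:129 -21:125 -20:115 -19:102 -18:90 -17:81 -16:79 -15:82 -14:87 -13:91 -12:96 -11:102 -10:110 -9:117 -8:124 -7:129 -6:132 -5:133 -4:133 -3:132 -2:130 -1:130 0:130 1:131 2:130 3:130 4:129 5:124 6:118 7:111 8:107 9:106 10:107 11:105 12:99 13:90 14:83 15:82 16:89 17:101 18:118 19:132 20:137 21:133 22:122 23:109 24:101 25:102 26:112 27:127 28:141 29:152 30:157 31:155 32:147 33:135 34:125 35:117 36:112
```

```bash
python3 -c "
from h import *
s=load('side17'); g=cv2.cvtColor(s['color'],cv2.COLOR_RGB2GRAY).astype(np.float32)
c=np.array([530.8,-394.6])/1000; a=np.radians(18.05); ex=np.array([np.cos(a),np.sin(a)]); ey=np.array([-np.sin(a),np.cos(a)])
R=cv2.Rodrigues(s['rvec'])[0]; C=-R.T@np.ravel(s['tvec']); v=(c-C[:2])*10/(C[2]*1000-4); print('z14 shift local x,y mm',v@ex*1000,v@ey*1000)
for nm,e,L,f in (('long',ey,.06,ex),('short',ex,.036,ey)):
    t=np.arange(-L,L+.0005,.001); acc=0
    for w in (-.004,0,.004):
        P=c+t[:,None]*e+w*f; q=proj(s,np.c_[P,np.full(len(t),.004)]).astype(np.float32)
        acc=acc+cv2.remap(g,q[:,0].reshape(1,-1),q[:,1].reshape(1,-1),cv2.INTER_CUBIC)[0]
    print(nm); print(' '.join(f'{int(round(x*1000))}:{int(v/3)}' for x,v in zip(t,acc)))
x=s['color'][118:146,238:276,::-1]; cv2.imwrite('pics/ct2.png',cv2.resize(x,(760,560),interpolation=cv2.INTER_CUBIC))
"
```

```text
z14 shift local x,y mm -4.381817783654547 -16.84423434704875
long
-60:128 -59:128 -58:128 -57:129 -56:129 -55:129 -54:130 -53:130 -52:130 -51:129 -50:125 -49:119 -48:111 -47:100 -46:88 -45:77 -44:67 -43:57 -42:50 -41:46 -40:45 -39:47 -38:51 -37:57 -36:62 -35:68 -34:74 -33:78 -32:81 -31:83 -30:84 -29:85 -28:86 -27:86 -26:86 -25:86 -24:86 -23:87 -22:89 -21:91 -20:95 -19:98 -18:103 -17:107 -16:112 -15:116 -14:120 -13:124 -12:126 -11:127 -10:128 -9:127 -8:126 -7:124 -6:121 -5:118 -4:115 -3:111 -2:108 -1:104 0:102 1:100 2:98 3:96 4:95 5:93 6:92 7:93 8:93 9:93 10:92 11:88 12:82 13:76 14:69 15:62 16:56 17:50 18:46 19:43 20:42 21:42 22:42 23:43 24:43 25:44 26:44 27:45 28:47 29:50 30:56 31:63 32:69 33:75 34:80 35:86 36:94 37:103 38:114 39:126 40:138 41:150 42:160 43:166 44:168 45:163 46:155 47:141 48:127 49:112 50:99 51:90 52:84 53:81 54:80 55:83 56:87 57:93 58:99 59:105 60:110
short
-36:113 -35:123 -34:139 -33:159 -32:174 -31:183 -30:183 -29:171 -28:149 -27:122 -26:99 -25:82 -24:75 -23:76 -22:76 -21:72 -20:63 -19:55 -18:53 -17:61 -16:74 -15:87 -14:92 -13:92 -12:90 -11:87 -10:85 -9:86 -8:88 -7:92 -6:97 -5:103 -4:107 -3:109 -2:109 -1:108 0:107 1:105 2:103 3:101 4:98 5:94 6:91 7:87 8:85 9:85 10:87 11:85 12:75 13:60 14:47 15:43 16:53 17:74 18:101 19:124 20:139 21:139 22:126 23:107 24:92 25:90 26:104 27:129 28:154 29:174 30:183 31:180 32:168 33:151 34:133 35:118 36:111
```

View pics/ct2.png

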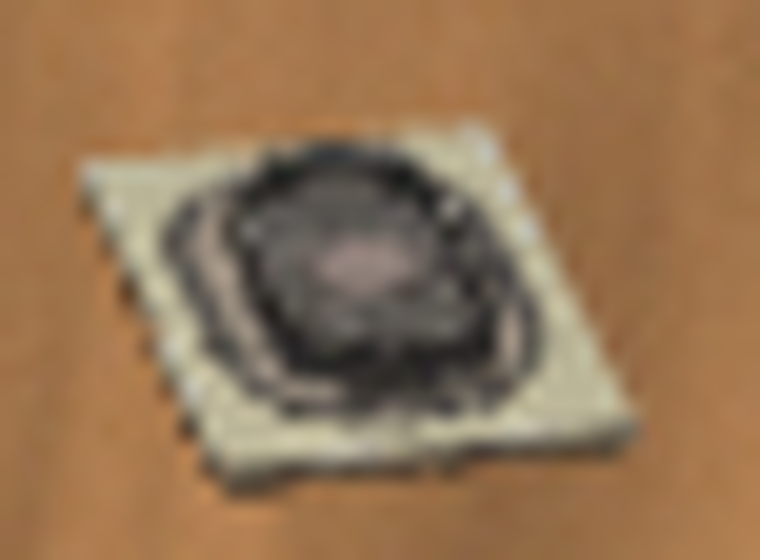

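The tray is within about 1.5 mm and the vanity within 0.5 mm. The shade is about 2.8 mm off centre, which fits the telemetry, so I go back to mend it before the stool.

Request:
{"method": "carry_out", "body": {"commands": [[0.65, -1, 2, 4, 0, 0, 0], [0.65, -23.4, 40.65, 4, 0, 0, -8.3], [0.65, -23.4, 40.65, 4, 0, 0, -8.3], [0.65, -23.4, 40.65, 4, 0, 0, -8.3], [0.65, -23.4, 40.65, 4, 0, 0, -8.3], [0.65, -23.4, 40.65, 4, 0, 0, -8.3], [0.65, -23.4, 40.65, 4, 0, 0, -8.3], [0.65, -23.4, 40.65, 4, 0, 0, -8.3]]}}

```text
t: 22.85
ee_pos: [0.4036, 0.2571, 0.1064]
orientation: [0.001, 0.588, 0.809, 0.002]
force: [1.1, 1.1, 0.8]
gripper_width: 0.648
```

Request:
{"method": "carry_out", "body": {"commands": [[0.65, 0, 0, 0, 0, 0, 0], [0.65, 0, 0, 0, 0, 0, 0]]}}

```text
t: 23.1
ee_pos: [0.4049, 0.2552, 0.1055]
orientation: [0.001, 0.587, 0.809, 0.001]
force: [1.2, 0.2, -0.1]
gripper_width: 0.652
```

```bash
python3 -c "
from h import *
from plant import telemetry
q=telemetry.state(); print(q['ee_pos'],q['orientation'],q['t'])
s=snap('side','22',(250,210,340,310))"
```

```text
[0.40485048 0.25518299 0.10547503] [0.0008239  0.58743385 0.8092713  0.00087142] 23.1
```

View pics/side22.png

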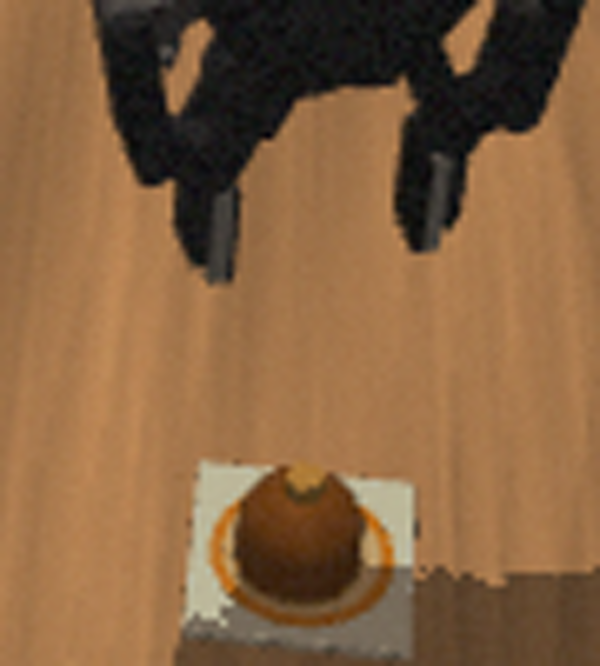

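Request:
{"method": "carry_out", "body": {"commands": [[0.65, -0.45, 0.8, 0, 0, 0, 0], [0.65, -0.45, 0.8, -5, 0, 0, 0], [0.65, -0.45, 0.8, -9, 0, 0, 0], [0.65, -0.45, 0.8, -11.9, 0, 0, 0], [0.6, -0.45, 0.8, -11.9, 0, 0, 0], [0.6, -0.45, 0.8, -11.9, 0, 0, 0]]}}

```text
t: 23.9
ee_pos: [0.4005, 0.2627, -0.0142]
orientation: [0.0, 0.589, 0.808, 0.0]
force: [-0.1, -0.5, -0.0]
gripper_width: 0.602
```

```bash
python3 -c "
from h import *
from plant import telemetry
q=telemetry.state(); print(q['ee_pos'],q['orientation'],q['t'])
s=snap('side','23',(250,240,340,310))"
```

```text
[ 0.40051236  0.26270928 -0.01417523] [3.45079874e-05 5.88539875e-01 8.08468180e-01 1.30739240e-04] 23.9
```

View pics/side23.png

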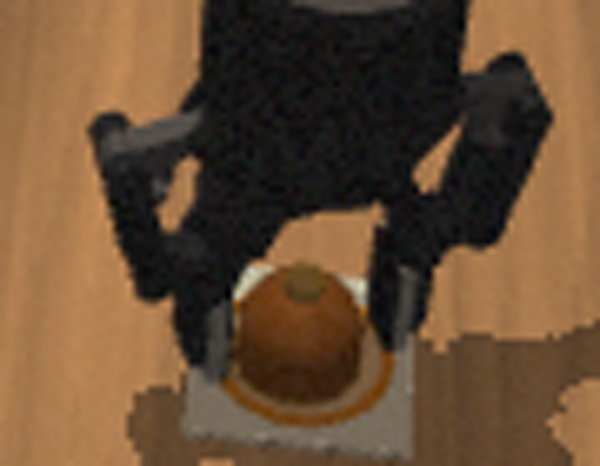

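Request:
{"method": "carry_out", "body": {"commands": [[0.5, 0, 0, 0, 0, 0, 0], [0.3, 0, 0, 0, 0, 0, 0], [0.3, 0, 0, 0, 0, 0, 0], [0.3, 0, 0, 0, 0, 0, 0], [0.3, 0, 0, 0.6, 0, 0, 0], [0.3, -0.16, -0.2, 0.8, 0, 0, 0], [0.3, -0.16, -0.2, 0.8, 0, 0, 0], [0.3, -0.16, -0.2, 0.8, 0, 0, 0]]}}

```text
t: 24.95
ee_pos: [0.3982, 0.2609, -0.0071]
orientation: [-0.0, 0.588, 0.809, -0.0]
force: [-0.2, 0.3, -0.8]
gripper_width: 0.442
```

```bash
python3 -c "
from h import *
from plant import telemetry
q=telemetry.state(); print(q['ee_pos'],q['orientation'],q['t'])"
```

```text
[ 0.39819154  0.2608904  -0.00709486] [-8.84309390e-05  5.88010320e-01  8.08853396e-01 -1.99743578e-04] 24.95
```

Request:
{"method": "carry_out", "body": {"commands": [[0.3, 0.03, 0, -0.5, 0, 0, 0], [0.3, 0.03, 0, -0.82, 0, 0, 0], [0.3, 0.03, 0, -0.82, 0, 0, 0], [0.5, 0.03, 0, -0.82, 0, 0, 0], [0.65, 0.03, 0, -0.82, 0, 0, 0], [0.65, 0.03, 0, -0.82, 0, 0, 0], [0.65, 0.03, 0, 0, 0, 0, 0], [0.65, 0.03, 0, 6, 0, 0, 0]]}}

```text
t: 25.95
ee_pos: [0.3958, 0.2594, 0.0497]
orientation: [-0.002, 0.588, 0.809, -0.004]
force: [0.7, 1.7, 0.2]
gripper_width: 0.648
```

Request:
{"method": "carry_out", "body": {"commands": [[0.65, 0, 0, 5.5, 0, 0, 0], [0.65, 23.6, -40.5, 5.5, 0, 0, 8.3], [0.65, 23.6, -40.5, 5.5, 0, 0, 8.3], [0.65, 23.6, -40.5, 5.5, 0, 0, 8.3], [0.65, 23.6, -40.5, 5.5, 0, 0, 8.3], [0.65, 23.6, -40.5, 5.5, 0, 0, 8.3], [0.65, 23.6, -40.5, 5.5, 0, 0, 8.3], [0.65, 23.6, -40.5, 5.5, 0, 0, 8.3]]}}

```text
t: 26.95
ee_pos: [0.6198, -0.1187, 0.1089]
orientation: [0.0, 0.528, 0.849, 0.0]
force: [0.5, -0.2, 0.6]
gripper_width: 0.65
```

Request:
{"method": "carry_out", "body": {"commands": [[0.65, 0, 0, 0, 0, 0, 0], [0.65, 0, 0, 0, 0, 0, 0]]}}

```text
t: 27.2
ee_pos: [0.6187, -0.1167, 0.1081]
orientation: [-0.0, 0.528, 0.849, 0.0]
force: [-1.1, 0.4, 0.3]
gripper_width: 0.65
```

```bash
python3 -c "
from h import *
from plant import telemetry
q=telemetry.state(); print(q['ee_pos'],q['orientation'],q['t'])
s=snap('top','24',(132,217,184,257)); snap('side','24',(250,240,340,310))"
```

```text
[ 0.61874304 -0.11674772  0.10814119] [-4.07508929e-04  5.28158990e-01  8.49145394e-01  1.23029318e-04] 27.2
```

View pics/top24.png

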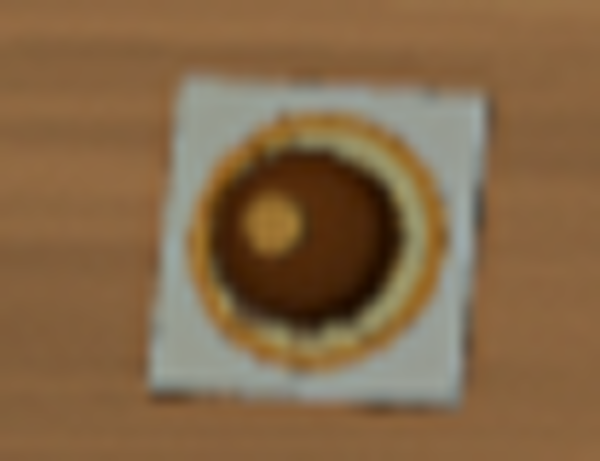

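View pics/side24.png

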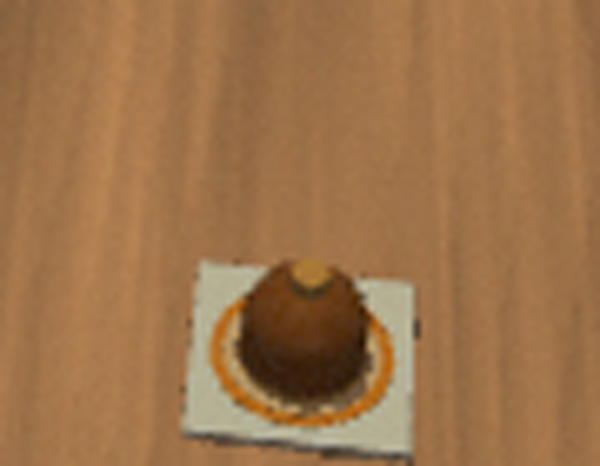

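The shade is now centred to within about 0.5 mm. Next is the stool.

Request:
{"method": "carry_out", "body": {"commands": [[0.65, 1.6, -2.7, -2, 0, 0, 0], [0.65, 1.6, -2.7, -6, 0, 0, 0], [0.65, 1.6, -2.7, -8, 0, 0, 0], [0.65, 1.6, -2.7, -8, 0, 0, 0], [0.65, 1.6, -2.7, -8, 0, 0, 0]]}}

```text
t: 27.92
ee_pos: [0.6357, -0.1434, 0.0303]
orientation: [0.001, 0.528, 0.85, 0.0]
force: [-0.1, -0.5, 0.4]
gripper_width: 0.648
```

```bash
python3 -c "
from h import *
from plant import telemetry
q=telemetry.state(); print(q['ee_pos'],q['orientation'],q['t'])
s=snap('side','25',(160,110,250,190));print(proj(s,[[.6347,-.144,.042],[.6347,-.144,.053]])) "
```

```text
[ 0.63569486 -0.14339811  0.03030896] [1.30228623e-03 5.27547611e-01 8.49524382e-01 3.81654830e-04] 27.925
[[211.09509133 163.72085674]
 [210.96289074 160.34977024]]
```

View pics/side25.png

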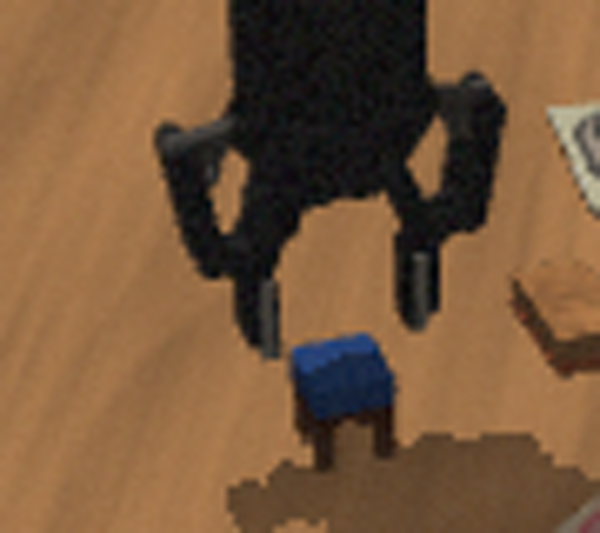

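Request:
{"method": "carry_out", "body": {"commands": [[0.65, 0, 0, -2, 0, 0, 0], [0.62, 0, 0, -3.6, 0, 0, 0], [0.6, 0, 0, -3.6, 0, 0, 0], [0.6, 0, 0, -3.6, 0, 0, 0]]}}

```text
t: 28.48
ee_pos: [0.6347, -0.1439, -0.0081]
orientation: [-0.0, 0.528, 0.849, -0.0]
force: [0.4, 1.3, -0.2]
gripper_width: 0.604
```

```bash
python3 -c "
from h import *
from plant import telemetry
q=telemetry.state(); print(q['ee_pos'],q['orientation'],q['t'])
s=snap('side','26',(160,110,250,190)) "
```

```text
[ 0.63473433 -0.14385278 -0.00809254] [-2.55894165e-04  5.27972430e-01  8.49261468e-01 -8.36328618e-05] 28.475
```

View pics/side26.png

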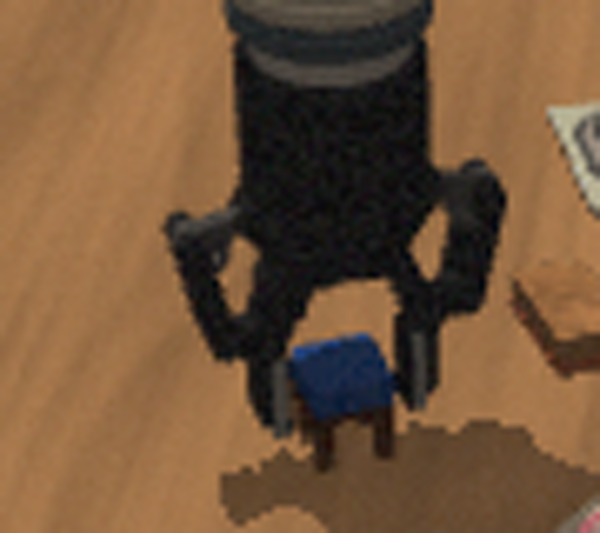

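Good straddle. I close the jaws and lift.

Request:
{"method": "carry_out", "body": {"commands": [[0.5, 0, 0, 0, 0, 0, 0], [0.3, 0, 0, 0, 0, 0, 0], [0.3, 0, 0, 0, 0, 0, 0], [0.3, 0, 0, 0, 0, 0, 0], [0.3, 0, 0, 0, 0, 0, 0]]}}

```text
t: 29.15
ee_pos: [0.6354, -0.1439, -0.0068]
orientation: [0.001, 0.528, 0.849, 0.0]
force: [0.3, -0.4, 5.7]
gripper_width: 0.409
```

Request:
{"method": "carry_out", "body": {"commands": [[0.3, 0, 0, 2, 0, 0, 0], [0.3, 0, 0, 7, 0, 0, 0], [0.3, 0, 0, 12, 0, 0, 0], [0.3, 0, 0, 12, 0, 0, 0]]}}

```text
t: 29.65
ee_pos: [0.6374, -0.1445, 0.1197]
orientation: [0.005, 0.528, 0.849, 0.001]
force: [0.3, 0.4, 0.7]
gripper_width: 0.414
```

```bash
python3 -c "
from h import *
from plant import telemetry
q=telemetry.state(); print(q['ee_pos'],q['orientation'],q['t'])
s=snap('side','27',(160,60,250,150)) "
```

```text
[ 0.63735445 -0.1445013   0.11972446] [0.00507097 0.52790624 0.84928625 0.00146689] 29.65
```

View pics/side27.png

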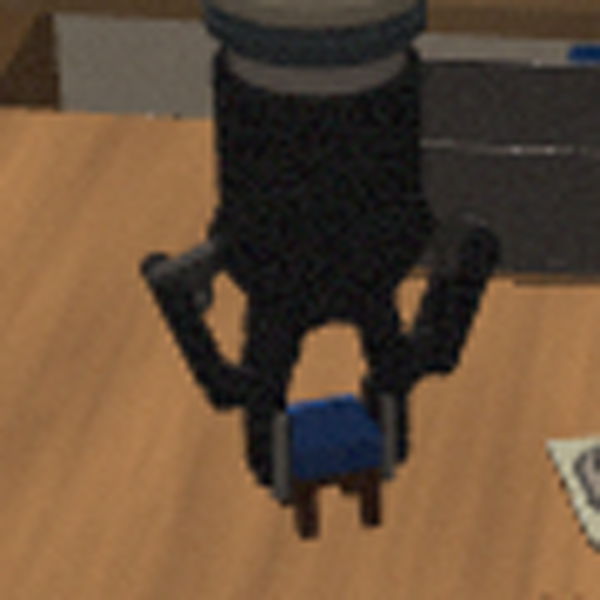

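Request:
{"method": "carry_out", "body": {"commands": [[0.3, -9.3, 52.7, 0, 0, 0, 30.2], [0.3, -9.3, 52.7, 0, 0, 0, 30.2], [0.3, -9.3, 52.7, 0, 0, 0, 30.2], [0.3, -9.3, 52.7, 0, 0, 0, 30.2], [0.3, -9.3, 52.7, 0, 0, 0, 30.2], [0.3, -9.3, 52.7, 0, 0, 0, 30.2], [0.3, -9.3, 52.7, 0, 0, 0, 30.2], [0.3, -9.3, 52.7, 0, 0, 0, 30.2]]}}

```text
t: 30.7
ee_pos: [0.5465, 0.35, 0.1105]
orientation: [-0.001, 0.288, 0.957, -0.001]
force: [1.3, 0.2, -0.4]
gripper_width: 0.409
```

Request:
{"method": "carry_out", "body": {"commands": [[0.3, 0, 0, 0, 0, 0, 0], [0.3, 0, 0, 0, 0, 0, 0]]}}

```text
t: 30.95
ee_pos: [0.5473, 0.348, 0.1106]
orientation: [-0.001, 0.288, 0.958, -0.001]
force: [0.4, -0.8, -0.1]
gripper_width: 0.411
```

```bash
python3 -c "
from h import *
from plant import telemetry
q=telemetry.state(); print(q['ee_pos'],q['orientation'],q['t'])
o=q['orientation'];print(np.degrees(np.arctan2(2*o[2]**2-1,2*o[1]*o[2])))"
```

```text
[0.54731898 0.34800822 0.11063638] [-7.63289802e-04  2.88150606e-01  9.57583922e-01 -1.29557156e-03] 30.95
56.505353782559354
```

Request:
{"method": "carry_out", "body": {"commands": [[0.3, -0.5, 3.5, 0, 0, 0, 0], [0.3, -0.5, 3.5, -4, 0, 0, 0], [0.3, -0.5, 3.5, -8, 0, 0, 0], [0.3, -0.5, 3.5, -9.5, 0, 0, 0], [0.3, -0.5, 3.5, -9.5, 0, 0, 0], [0.3, -0.5, 3.5, -9.5, 0, 0, 0]]}}

```text
t: 31.7
ee_pos: [0.5443, 0.3837, 0.0196]
orientation: [0.001, 0.289, 0.957, 0.001]
force: [-0.0, 0.1, -0.5]
gripper_width: 0.41
```

```bash
python3 -c "
from h import *
from plant import telemetry
q=telemetry.state(); print(q['ee_pos'],q['orientation'],q['t'])
s=snap('side','28',(170,280,270,370))"
```

```text
[0.54428747 0.38366231 0.01960599] [0.00110073 0.28885805 0.95737055 0.00120534] 31.7
```

View pics/side28.png

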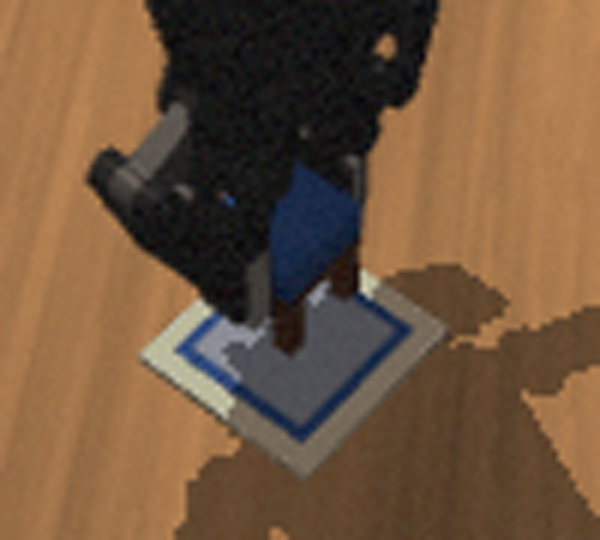

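Request:
{"method": "carry_out", "body": {"commands": [[0.3, -0.1, 0, -1, 0, 0, 0], [0.3, -0.1, 0, -1.7, 0, 0, 0], [0.3, -0.1, 0, -1.7, 0, 0, 0], [0.3, -0.1, 0, -1.7, 0, 0, 0]]}}

```text
t: 32.25
ee_pos: [0.5419, 0.3836, 0.0001]
orientation: [-0.0, 0.288, 0.958, -0.0]
force: [0.1, 0.6, 0.1]
gripper_width: 0.413
```

```bash
python3 -c "
from h import *
from plant import telemetry
q=telemetry.state(); print(q['ee_pos'],q['orientation'],q['t'])
s=snap('side','29',(170,280,270,370))"
```

```text
[5.41858952e-01 3.83624094e-01 6.69439549e-05] [-9.33528741e-05  2.88388815e-01  9.57513379e-01 -1.09983862e-04] 32.25
```

View pics/side29.png

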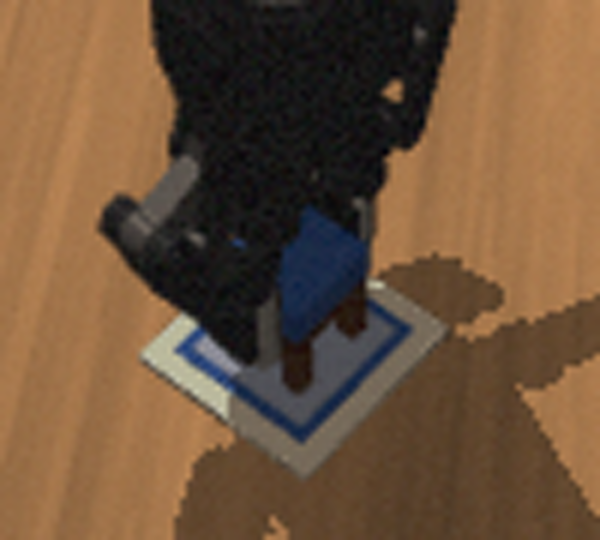

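Request:
{"method": "carry_out", "body": {"commands": [[0.3, 0, 0, -0.3, 0, 0, 0], [0.3, 0, 0, -0.4, 0, 0, 0], [0.3, 0, 0, -0.4, 0, 0, 0]]}}

```text
t: 32.67
ee_pos: [0.5422, 0.3838, -0.0029]
orientation: [0.0, 0.288, 0.958, 0.0]
force: [-2.0, -0.9, 4.5]
gripper_width: 0.411
```

Contact at 4.5 N. I release, retreat upward and move back out of the cameras' view.

Request:
{"method": "carry_out", "body": {"commands": [[0.48, 0, 0, 0, 0, 0, 0], [0.65, 0, 0, 0, 0, 0, 0], [0.65, 0, 0, 0, 0, 0, 0], [0.65, 0, 0, 0.5, 0, 0, 0], [0.65, 0, 0, 5, 0, 0, 0], [0.65, 0, 0, 11, 0, 0, 0], [0.65, 0, 0, 16, 0, 0, 0], [0.65, 0, 0, 20, 0, 0, 0]]}}

```text
t: 33.67
ee_pos: [0.5422, 0.3838, 0.1997]
orientation: [0.001, 0.288, 0.957, 0.001]
force: [-0.1, -0.4, -0.5]
gripper_width: 0.651
```

Request:
{"method": "carry_out", "body": {"commands": [[0.65, 3, -35, 0, 0, 0, 0], [0.65, 3, -35, 0, 0, 0, 0], [0.65, 3, -35, 0, 0, 0, 0], [0.65, 3, -35, 0, 0, 0, 0], [0.65, 3, -35, 0, 0, 0, 0], [0.65, 3, -35, 0, 0, 0, 0], [0.65, 3, -35, 0, 0, 0, 0]]}}

```text
t: 34.55
ee_pos: [0.5721, 0.0309, 0.1967]
orientation: [0.0, 0.291, 0.957, -0.0]
force: [0.3, 0.7, 0.1]
gripper_width: 0.65
```

```bash
python3 -c "
from h import *
from plant import telemetry
q=telemetry.state(); print(q['ee_pos'],q['t'])
snap('side','30'); snap('top','30')
s=load('top30'); x=lambda p:(lambda c:cv2.resize(s['color'][c[1]-18:c[1]+18,c[0]-24:c[0]+24,::-1],(400,300),interpolation=cv2.INTER_CUBIC))(proj(s,[[*p,.004]])[0].astype(int))
S=load('side30'); y=lambda p:(lambda c:cv2.resize(S['color'][c[1]-30:c[1]+15,c[0]-30:c[0]+30,::-1],(400,300),interpolation=cv2.INTER_CUBIC))(proj(S,[[*p,.004]])[0].astype(int))
cv2.imwrite('pics/fin.png',np.vstack([np.hstack([x((.5422,.3833)),y((.5422,.3833))]),np.hstack([x((.3988,.2616)),x((.531,-.395))])]))
H,o=crophsv(s,proj(s,[[.5422,.3833,.046]])[0],20); m=(abs(H[...,0]-110)<15)&(H[...,1]>125)&(H[...,2]>70)
k=contour(m,o); print(*rect(cast(s,k,.046)))
"
```

```text
[0.57207207 0.03086173 0.19667185] 34.55
[542.13677979 381.63085938] [36.69404984 33.18690109] -33.42729187011719
```

View pics/fin.png

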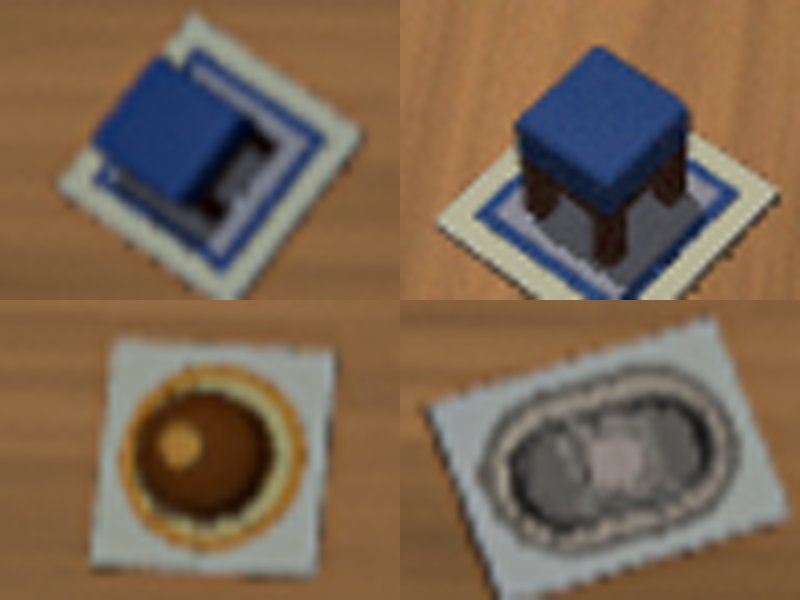

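View pics/side30.png

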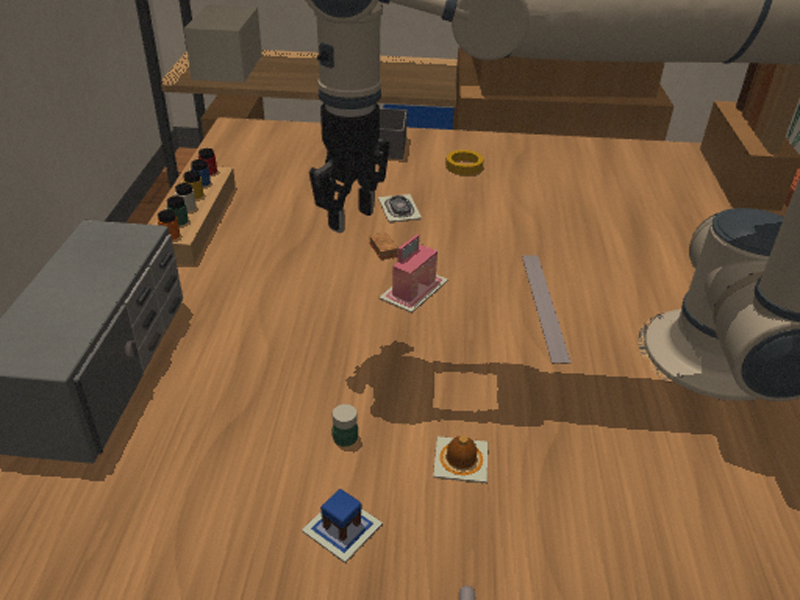

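View pics/top30.png

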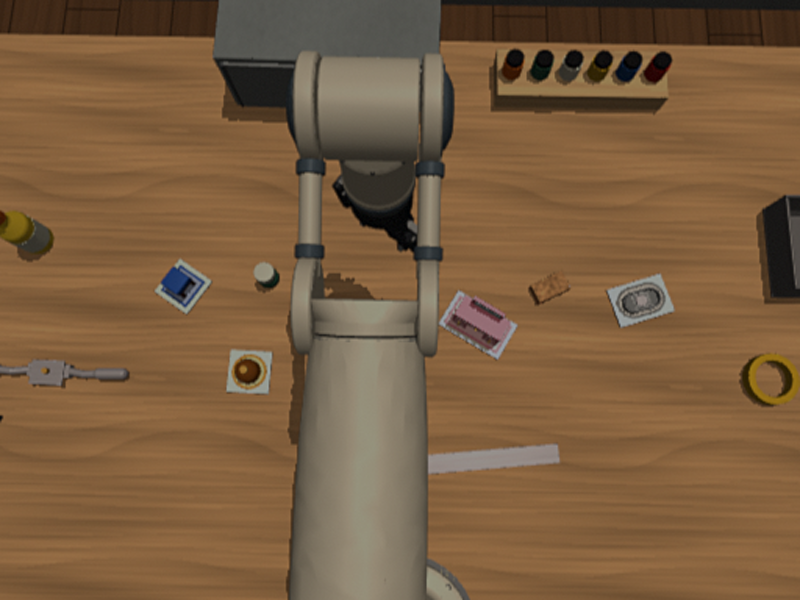

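All four stand on their cards, and the jar and sanding block are at the same pixels as before. I hand the job in.

```bash
python3 -c "
from plant import workorder; print(workorder.sign_off())"
```

```text
the job is handed in; nothing more can be done
None
```

I placed the vanity, tray, lampshade and stool upright on their matching cards, in that order, and handed the job in at about 34.6 s. No verdict was reported.

How far each sits off its outline, from my last camera measurements:

| Item | Offset from outline centre | Turn |
|---|---|---|
| Vanity | about 0.2 mm | square |
| Tray | about 1–1.5 mm | square |
| Lampshade | about 0.5 mm | round, so turn does not matter |
| Stool | about 1–2 mm | within 0.3° |

- **Lampshade:** it first landed about 2.8 mm off. I picked it up again and re-centred it before doing the stool.
- **Tray:** the two camera views gave slightly different offsets for it, 0.5 to 1.7 mm per axis. I left it because there is 5 mm of clearance.
- **Stool:** its seat measured 1.7 mm off along y, but the arm's own reading at placing was within 0.5 mm.
- **Fingertip height:** in the pictures the fingertips sat about 25 mm above the reported tool point. I set the grasp heights for the tray, lampshade and stool from the images. The vanity was gripped near the top of its drawer box as a result, but it held and stayed upright.
- **Forces and leftovers:** the highest contact force I read was about 20 N, when setting down the vanity. The paint jar and sanding block showed no movement.

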